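# Fit the loose jaw and feel its gap with a feeler blade

## Task

Plug the loose steel jaw block by its tang into the socket of the bench fixture until its shoulder sits flush, and let go of it. Then take the feeler blade out of its wooden stand, slide it straight down into the gap between the two jaws until it drags snugly on both and the dark line across it is about level with the jaw tops, and finish while still gripping it there: do not let go, and do not push it down to the bottom of the gap. Leave the eye loupe and the hand punch where they are.

Things in the scene. Friction and masses are not known exactly. Their poses are not given: they have to be found in the camera images.
- fixture: Bench fixture, fixed to the work surface: dark steel bed 134 x 66 x 8 mm, on it an aluminium carriage 98 x 56 mm, its top 38 mm up. Origin at the centre of the bed's underside; x along it from the sprung jaw to the socket, z up. The carriage floats up to 5 mm either way along x on a soft centring spring (0.3 N per mm).
- socket (a point): Centre of the rectangular socket at its mouth, in the flat top of the fixture's carriage, 38 mm above the work surface. Axes: x along the fixture, away from the sprung jaw; y across it; z up. Socket 23.6 mm (x) by 29.6 mm (y), 25 mm deep.
- gap_mouth (a point): Middle of the mouth of the gap between the jaws, at the level of the jaw tops (z = 86 mm), with the loose jaw fitted; 16 mm from the socket centre toward -x. Axes as the socket; x goes across the gap. The mouth is 12 mm wide at the top and narrows over 14 mm to a 2 mm parallel gap that ends 48 mm down on the carriage. Jaws 36 mm wide along y. It rides on the carriage.
- sprung_jaw: The steel jaw that is part of the fixture, 26 x 36 x 48 mm, on the -x side of the gap; origin at the centre of its underside, axes as for the socket. It is pressed toward the loose jaw by a spring (1.5 N at rest plus 0.25 N per mm) and backs away by up to 9 mm when something thicker than the gap is pushed in.
- plug_jaw: Loose steel jaw block, 72 mm high, 0.35 kg, upright on its tang. Origin at the centre of its underside, z up. Head 30 mm (x) by 36 mm (y), 24 to 72 mm up, both its x sides bevelled over the top 14 mm; tang 22 mm (x) by 28 mm (y), 24 mm long, tapered at the foot. Same after a half turn. Its x goes along the socket's x.
- plug_grip (a point): Middle of the loose jaw's head at a good height to grip it, 48 mm above its underside and 24 mm above its shoulder; grip it across its two plain faces, 36 mm apart along y. Axes as the block.
- plug_shoulder (a point): Centre of the loose jaw at the height of its shoulder (the underside of the head, 24 mm above the foot); it meets the socket centre when fully seated.
- stand: Wooden block 50 x 60 x 45 mm that holds the feeler blade upright in a slot 7 x 26 mm, 40 mm deep; fixed to the work surface. Origin at the centre of its underside, z up.
- blade: Feeler blade, 80 g, upright in the stand. Origin at its tip, z up, x through its thickness. Steel, 5 mm thick (x), 24 mm wide (y), 70 mm long, rounded tip; dark line across it 31 mm above the tip; above it a dark wooden handle 14 mm (x) by 30 mm (y) by 44 mm high. Same after a half turn. Its x goes along the x of the gap.
- blade_grip (a point): Centre of the feeler blade's handle, 92 mm above the tip; axes as the blade.
- blade_tip (a point): Centre of the feeler blade's rounded tip, its lowest point.
- eye_loupe: Black eye loupe, a cup 41 mm wide and 30 mm high, a bystander. Origin at the centre of its underside.
- punch: Black hand punch standing on end, 20 mm wide and 60 mm high, a bystander. Origin at the centre of its underside.
There are look-alikes about, which are no part of the job. Leave any green look-alike of the plug_jaw alone.

How it is judged:
By the outcome, as a careful person would: the job done as asked, in the order asked, and still so for the second after the job is handed in, while the arm keeps its last pose, push and grip.
It also fails if it takes over 54 s, if anything falls off the work surface, if the arm or the gripper's body presses on something with over 40 N, if the wrist force passes 120 N, or if a joint passes its speed limit or range.

## Robot

A 6-joint arm with a two-finger parallel gripper is mounted at the origin on a cart in front of the work surface, level with it; the furniture and walls round the work are solid. World frame = base frame: x ahead of the robot, y to its left, z up, the work surface at z = 0. Lengths are in mm, angles in rad, forces in N, time in s.
With the tool pointing down it reaches from about 350 to 925 mm from the base axis. Payload 6.4 kg.
Tool frame: the origin (TCP) lies midway between the tips of the shut fingers; the grasp point (between the pads) lies 19 mm behind it; x points along the fingers, z is the direction in which the jaws open and shut, and the axes are right-handed (so a half turn about x gives the same grasp; the last joint's range is limited). The gripper opens to 85 mm and grips with 20 to 120 N. Pads are 22 mm wide; open, the fingers measure 114 mm over their backs; the gripper's body (76 mm by 85 mm) begins 54 mm behind the grasp point. The pads swing forward as they close: fully open they stand 13 mm farther back than shut.
Start: joints at [1.125, 0.245, 1.558, -0, 1.339, -0.174], TCP at [174.499, 626.15, 231.29] pointing down, gripper open.
Joint ranges: [-3.13, 3.13], [-1.02, 2.26], [0.13, 2.54], [-0.95, 4.09], [0.21, 2.88], [-2.74, 2.74]. Speed limits (rad/s): [2.57, 2.57, 3.14, 3.14, 3.14, 3.14].

## Interface

Orientations are given as a unit quaternion [w, x, y, z].
In Python, from workcell import get_state, snapshot, camera_model, finish_job, silhouettes, pinpoint gives the robot as it stands.
- The arm moves only by the shell command python3 -m inch 'ROWS' [FORCE]. ROWS is JSON, one flat list of numbers, 7 for each row, row after row: the shift along the tool's x, y, z normalised to -1 to 1, where 1 is 30 cm, then the turn, a rotation vector about the tool's x, y, z normalised to -1 to 1, where 1 is 180 degrees, then the opening, from 0 (shut) to 1 (fully open). In form: [dx, dy, dz, rx, ry, rz, hand, dx, dy, dz, rx, ry, rz, hand, ...]. A call has 1 to 10 rows; each row is the pose to reach, as a shift and turn from the pose measured when the call began, along the tool's axes at that moment, turning the shorter way round; what a row does not reach only later rows make up. A row lasts 1/10 s, in which the tool goes at most 50 mm and 8.59 degrees, less where a joint would pass 70% of its speed; a pose out of reach is approached as far as the arm can. A call with a number of a shift or a turn outside -1 to 1 is refused whole. A call with a gripper value outside its range is refused whole. The fingers move at their own pace and stop on an object; FORCE is the grip in N (left out, the last holds). Time passes only in rows, so rows that repeat a pose let the fingers close. It gives the time, the measured TCP pose, the force and the opening at its end, in the units of the state.
- get_state(): the state, without advancing time (a new reading comes with each control period).
- snapshot(name): name is "side" or "top"; returns the picture (400x640x3 uint8, red, green, blue); there is no depth.
- camera_model(name): a dict with "camera_matrix" (3x3 intrinsics, pixels), "extrinsics" (4x4, takes a point from camera to world coordinates). Camera axes: x right, y down, z forward; pixel columns grow to the right and rows downward; lengths in mm; the calibration is good to about 2 mm. A picture is of the moment at which its call begins. camera_model takes no time and is no camera call.
- finish_job(): hands the job in, once; it reports no verdict.
Trained networks look in the newest picture that a camera, given by its name, has taken for a name from the list of things; names that differ only in an ending like _2 or _b are one class to them, and where a whole thing is asked for, a point or a joint stands for the part that bears it (a point fixed in the world has none). Each returns a list of dicts, best first, with "confidence" (0 to 1); they miss things now and then, are a little off and sometimes report something else, mostly with a low value. They report only what shows in the picture. A call takes as long as a camera call. They do not tell look-alikes from the thing itself.
- silhouettes(camera, thing): "pixels" (400x640 bool, what is visible of it) and "rect" ([left, top, right, bottom] in pixels, round what is visible of it).
- pinpoint(camera, thing): "at" ([row, column] in pixels: a listed point, or the origin of a listed thing).
The state is a dict: "t": time; "q": joint angles; "qvel": joint speeds; "joint_efforts": joint torques, N m; "position": TCP position; "tcp_rot": TCP orientation; "wrist_force": force on the tool from outside, world axes, zero at the start; "wrist_torque": the same for the moment, N m; "gripper_width": finger opening in mm.
Only numpy, scipy, OpenCV 4.12 (cv2) and the standard library are available. Lean on these libraries where they do the work, as an engineer would, in place of code of your own. Each camera call takes 0.05 s, during which the arm holds its last target.

## Working session

There is one attempt and no reset: what is moved stays moved. The work goes in short steps, Python scripts to look and compute and a shell command to move; the robot and the scene stay as the last step left them, time stands still between calls to the robot, and variables do not carry over. Pictures are saved under pics/ and viewed, and the job is handed in when it is done.

```bash
ls; mkdir -p pics; python3 - <<'E'
from workcell import *
import cv2
s=get_state(); print(s)
for n in("side","top"):
    im=snapshot(n); cv2.imwrite(f"pics/{n}0.png",im[:,:,::-1]); m=camera_model(n); print(n,m)
E
```

```text
pics
{'t': 0.0, 'q': array([ 1.12491065e+00,  2.45825760e-01,  1.55902456e+00, -3.16370918e-05,
        1.33869407e+00, -1.74100283e-01]), 'qvel': array([-6.76989191e-05, -8.18287749e-04,  1.49888446e-03, -1.69801183e-04,
       -1.45525476e-03,  7.47725860e-04]), 'joint_efforts': array([-1.93206535e-03, -4.29516006e+01, -3.26125073e+01, -2.89310201e-04,
        5.41261703e-03,  1.63145734e-05]), 'position': array([174.24950702, 625.62476004, 230.16717456]), 'tcp_rot': array([ 0.56251744, -0.42798034,  0.56373452,  0.42732932]), 'wrist_force': array([-0.22636701, -0.57235373,  0.29120682]), 'wrist_torque': array([ 0.03888872, -0.00585306, -0.05373849]), 'gripper_width': 85.28186370215003}
side {'camera_matrix': array([[513.62827257,   0.        , 315.31503613],
       [  0.        , 513.62827257, 200.2451986 ],
       [  0.        ,   0.        ,   1.        ]]), 'extrinsics': array([[ 9.46493537e-01, -1.92199537e-01,  2.59247608e-01,
         2.96640002e+02],
       [-3.22171668e-01, -5.15801377e-01,  7.93822622e-01,
        -6.66216298e+02],
       [-1.88520674e-02, -8.34870216e-01, -5.50123916e-01,
         5.36769574e+02],
       [ 0.00000000e+00,  0.00000000e+00,  0.00000000e+00,
         1.00000000e+00]])}
top {'camera_matrix': array([[382.01594001,   0.        , 322.22309209],
       [  0.        , 382.01594001, 197.0732332 ],
       [  0.        ,   0.        ,   1.        ]]), 'extrinsics': array([[ 4.35848812e-03, -9.87472002e-01,  1.57734107e-01,
         3.63883029e+02],
       [-9.99616009e-01,  1.41455659e-05,  2.77098146e-02,
        -1.30561948e+01],
       [-2.73648973e-02, -1.57794311e-01, -9.87092760e-01,
         9.13490181e+02],
       [ 0.00000000e+00,  0.00000000e+00,  0.00000000e+00,
         1.00000000e+00]])}
```

View pics/side0.png

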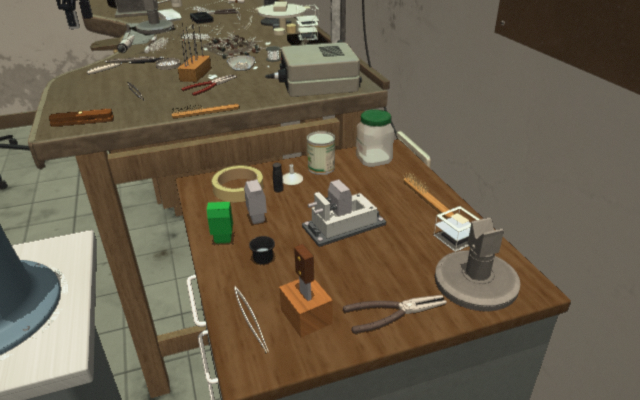

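View pics/top0.png

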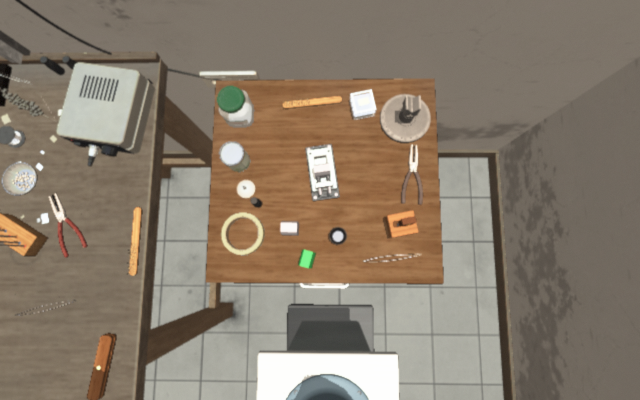

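The side view shows the grey jaw block at (255,202), which is the one I want. The green look-alike is at (220,222), the fixture at (343,212), the stand with the blade at (305,290), the loupe at (262,250) and the punch at (278,178). In the top view these are at block (289,228), green (306,259), fixture (322,172), stand (402,223), loupe (338,236) and punch (257,203).

```bash
cat > h.py <<'E'
from workcell import *
import numpy as np, cv2
def ray(n,rc):
    m=camera_model(n);K=m["camera_matrix"];E=m["extrinsics"]
    d=E[:3,:3]@np.linalg.solve(K,[rc[1],rc[0],1]);return E[:3,3],d/np.linalg.norm(d)
def tri(a,b):
    o1,d1=ray("side",a);o2,d2=ray("top",b)
    A=np.stack([d1,-d2],1);t=np.linalg.lstsq(A,o2-o1,rcond=None)[0]
    p,q=o1+t[0]*d1,o2+t[1]*d2
    return (p+q)/2,np.linalg.norm(p-q)
def proj(n,P):
    m=camera_model(n);E=np.linalg.inv(m["extrinsics"]);p=m["camera_matrix"]@(E[:3,:3]@np.asarray(P,float)+E[:3,3]);return p[:2]/p[2]
def crop(n,c,r,name,z=6):
    im=snapshot(n)[:,:,::-1];y,x=c;h=im[y-r:y+r,x-r:x+r];cv2.imwrite(name,cv2.resize(h,None,fx=z,fy=z,interpolation=cv2.INTER_CUBIC))
E
python3 - <<'E'
from h import *
snapshot("side");snapshot("top")
for t in ["plug_jaw","plug_grip","plug_shoulder","socket","gap_mouth","sprung_jaw","fixture","blade_grip","blade_tip","stand","blade","eye_loupe","punch"]:
    a=pinpoint("side",t);b=pinpoint("top",t)
    print(t)
    for x in a[:3]:
        for y in b[:3]:
            p,e=tri(x["at"],y["at"])
            print("  ",np.round(x["at"],1),round(x["confidence"],2),np.round(y["at"],1),round(y["confidence"],2),p.round(1),round(e,1))
crop("side",(210,250),60,"pics/c_side_plug.png",6)
crop("side",(210,345),50,"pics/c_side_fix.png",6)
crop("top",(172,322),45,"pics/c_top_fix.png",6)
print(get_state()["t"])
E
```

```text
plug_jaw
   [218.4 257.8] 0.82 [224.9 294. ] 0.75 [436.6  80.1   5.7] 10.4
   [218.4 257.8] 0.82 [258.2 306.3] 0.57 [393.4  41.3  37.8] 60.9
   [218.4 257.8] 0.82 [200.9 258.4] 0.53 [479.9 182.3 -64.9] 60.1
   [239.9 222.9] 0.79 [224.9 294. ] 0.75 [404.6  83.4 -25.1] 79.3
   [239.9 222.9] 0.79 [258.2 306.3] 0.57 [362.7  49.8  -2.3] 1.5
   [239.9 222.9] 0.79 [200.9 258.4] 0.53 [443.  181.5 -89.4] 140.0
plug_grip
   [216.  217.9] 0.78 [226.5 292.3] 0.76 [399.2  82.   28.6] 73.5
   [216.  217.9] 0.78 [259.8 308.2] 0.47 [359.5  41.7  54. ] 1.1
plug_shoulder
   [206.7 257.2] 0.89 [229.2 290.6] 0.71 [431.5  84.8  27.7] 3.3
   [206.7 257.2] 0.89 [255.5 306.5] 0.67 [396.7  39.9  61.7] 55.6
   [228.8 222.9] 0.78 [229.2 290.6] 0.71 [400.5  90.   -7. ] 63.8
   [228.8 222.9] 0.78 [255.5 306.5] 0.67 [367.1  48.   22. ] 5.1
socket
   [204.9 352.5] 0.83 [158.2 318.2] 0.56 [593.8  22.4  34.4] 7.7
gap_mouth
   [184.6 345.1] 0.6 [157.8 319.5] 0.68 [579.7  18.   82.4] 12.1
sprung_jaw
   [208.4 339.3] 0.92 [171.1 323.8] 0.74 [562.1   8.5  42.9] 4.7
   [208.4 339.3] 0.92 [172.6 324.2] 0.54 [559.9   7.2  43.7] 1.4
fixture
   [224.  346.9] 0.6 [172.1 323.2] 0.83 [572.6   9.9   5. ] 4.0
blade_grip
   [264.5 304.6] 0.7 [240.1 337.1] 0.62 [443.4 -32.5 -20.3] 74.5
   [264.5 304.6] 0.7 [219.9 408.2] 0.42 [ 443.  -173.    98.4] 3.9
   [314.5 307.8] 0.2 [240.1 337.1] 0.62 [ 447.2  -33.2 -136.8] 71.1
   [314.5 307.8] 0.2 [219.9 408.2] 0.42 [ 445.7 -187.3   21.4] 13.9
blade_tip
stand
   [315.6 307.3] 0.58 [222.  399.2] 0.9 [ 446.2 -170.4    1.4] 6.7
blade
   [221.2 257.6] 0.64 [225.5 399.6] 0.42 [ 409.3 -141.9  160. ] 37.0
eye_loupe
   [258.6 264.7] 0.75 [236.4 336.9] 0.49 [416.3 -23.   -2.5] 2.3
punch
   [191.4 280.1] 0.72 [204.6 260.5] 0.64 [4.932e+02 1.620e+02 1.000e-01] 3.7
1.65
```

View pics/c_side_plug.png

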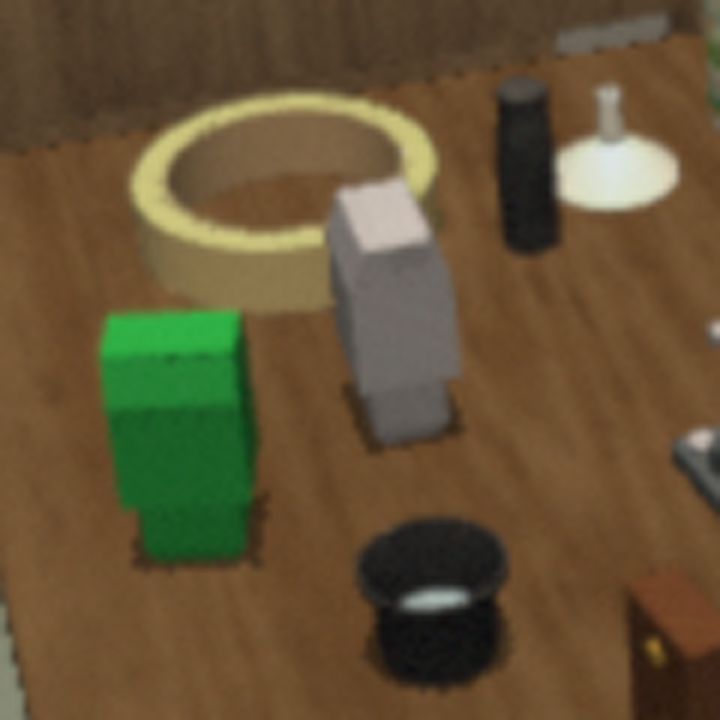

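View pics/c_side_fix.png

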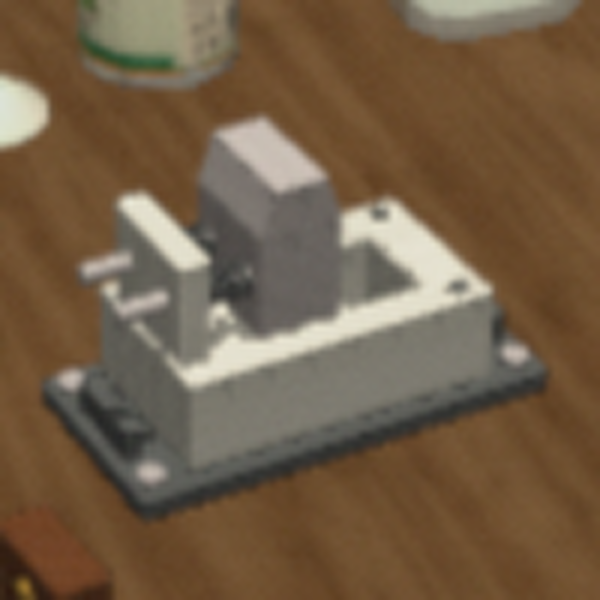

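View pics/c_top_fix.png

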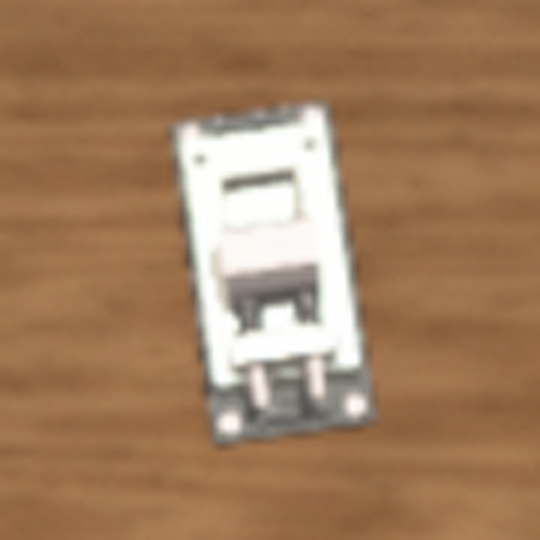

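The chosen block is the grey one in the crop. It has bevels on the left and right, and its plain face is turned towards the side camera. The green one to its left is the look-alike, so I leave it alone. Next I'll take sharper crops to fit the poses.

```bash
python3 - <<'E'
from h import *
a=snapshot("side")[:,:,::-1];b=snapshot("top")[:,:,::-1]
def c(im,y0,x0,h,w,z,name):
    o=cv2.resize(im[y0:y0+h,x0:x0+w],None,fx=z,fy=z,interpolation=cv2.INTER_CUBIC)
    for k in range(0,w,5):
        cv2.line(o,(k*z,0),(k*z,6 if k%10 else 14),(0,255,255),1)
        if k%10==0: cv2.putText(o,str(x0+k),(k*z,24),0,.35,(0,255,255),1)
    for k in range(0,h,5):
        cv2.line(o,(0,k*z),(6 if k%10 else 14,k*z),(0,255,255),1)
        if k%10==0: cv2.putText(o,str(y0+k),(0,k*z-2),0,.35,(0,255,255),1)
    cv2.imwrite(name,o)
c(a,170,225,60,60,10,"pics/p1.png")
c(b,205,260,50,60,12,"pics/p2.png")
c(b,135,290,75,65,8,"pics/p3.png")
c(a,240,270,95,75,6,"pics/p4.png")
c(b,200,375,45,55,12,"pics/p5.png")
E
```

```text
(no output)
```

View pics/p1.png

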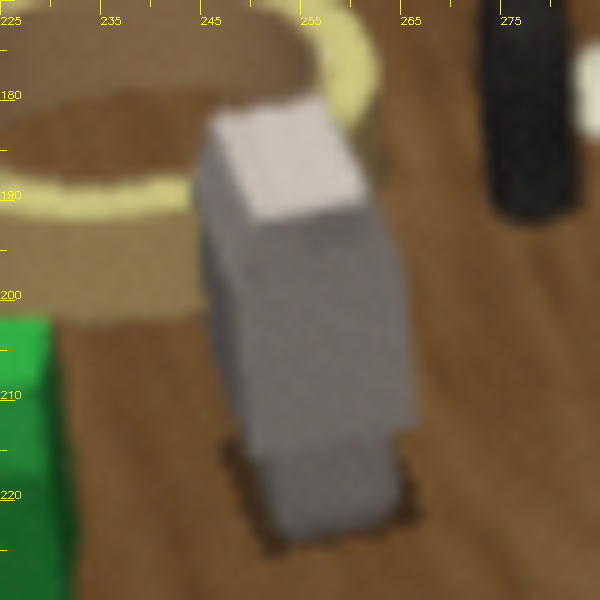

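View pics/p2.png

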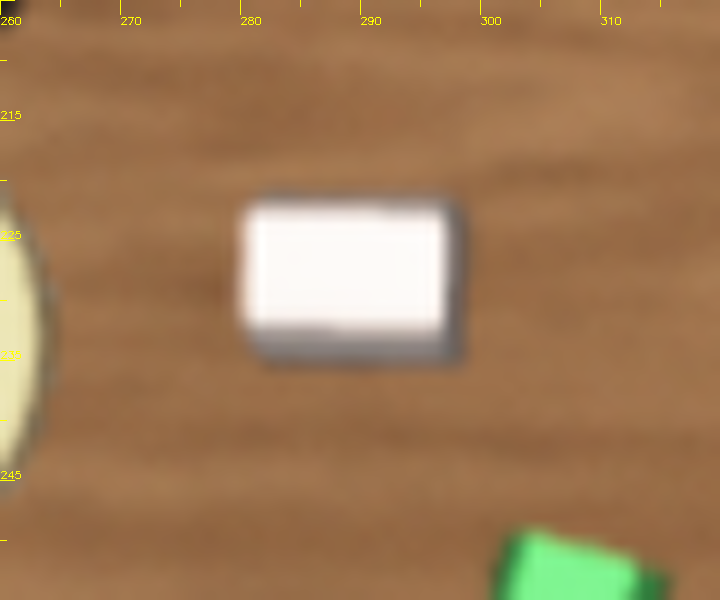

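View pics/p3.png

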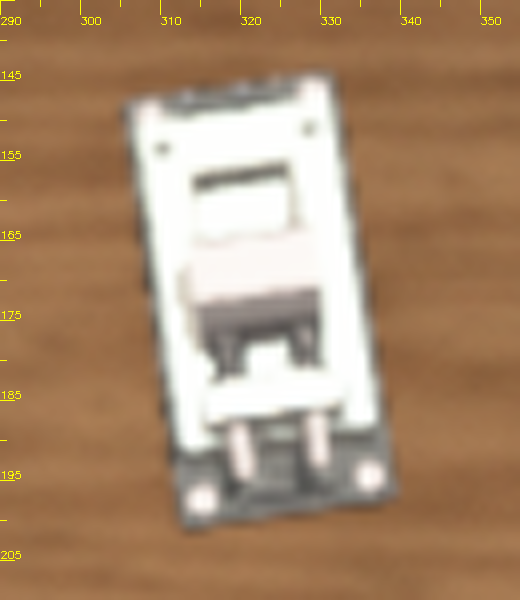

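View pics/p4.png

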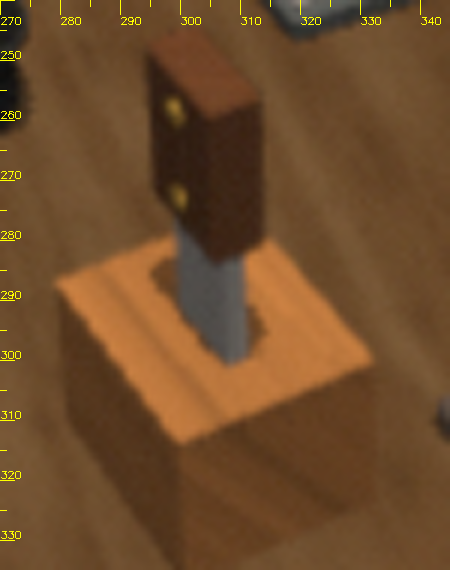

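View pics/p5.png

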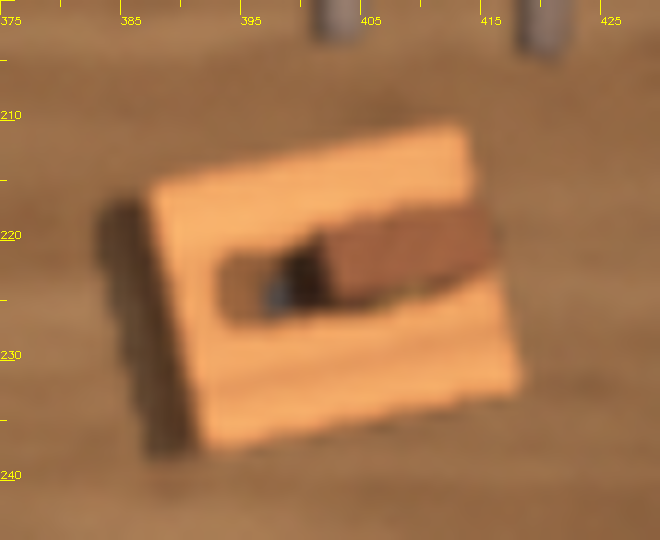

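```bash
cat > fit.py <<'E'
from h import *
from scipy.optimize import least_squares
S,T="side","top"
# (cam,u,v,local xyz,group)
plug=[(S,246,182.3,-10,18,72),(S,257.3,179.8,10,18,72),(S,261.2,189.3,10,-18,72),(S,250.8,192,-10,-18,72),(S,266.6,212.8,15,-18,24),(S,250,216,-15,-18,24),
(T,280.5,222.3,10,18,72),(T,297.3,222.3,10,-18,72),(T,297.1,232.2,-10,-18,72),(T,280.2,232.2,-10,18,72)]
bed=[(S,319.7,244.2,-67,-33,8),(S,386.2,221.7,67,-33,8),(S,303,224.2,-67,33,8),(T,305.6,147.9,67,33,8),(T,331.6,144,67,-33,8),(T,312.9,201,-67,33,8),(T,339.6,196.5,-67,-33,8)]
car=[(S,326.7,224.2,-49,-28,38),(S,377.2,208.7,49,-28,38),(S,360.3,193,49,28,38),(T,312.5,191.25,-49,28,38),(T,337.75,188.1,-49,-28,38)]
soc=[(S,364.7,207.2,11.8,-14.8,38),(S,355,200.5,11.8,14.8,38),(T,314.1,157.7,11.8,14.8,38),(T,326.2,155.4,11.8,-14.8,38)]
# stand z45 top
st=[(S,279.3,287.3,-25,30,45),(S,300,313.7,-25,-30,45),(S,332,300,25,-30,45),(T,387.2,216,25,30,45),(T,413.5,210.4,25,-30,45),(T,418.3,233,-25,-30,45),(T,392.2,237.3,-25,30,45)]
hd=[(S,295,248.5,-7,15,114),(S,304.3,259.5,-7,-15,114),(S,313.7,256,7,-15,114),(S,305.5,283.5,-7,-15,70),(S,295.8,271.5,-7,15,70),
(T,402,219,7,15,114),(T,403.3,225.2,-7,15,114),(T,415,217,7,-15,114)]
def fit(L,g,zfree=True):
    def f(p):
        r=[]
        c,s=np.cos(p[3]),np.sin(p[3])
        for (n,u,v,x,y,z) in L:
            P=[p[0]+c*x-s*y,p[1]+s*x+c*y,z+p[2]]
            r+=list(proj(n,P)-[u-.5,v-.5])
        r.append(0 if zfree else p[2]*100)
        return np.array(r)
    q=least_squares(f,g);return q.x,f(q.x)[:-1].reshape(-1,2)
if __name__=="__main__":
    for nm,L,g in [("plug",plug,[432,85,0,0]),("bed",bed,[572,10,0,0]),("car",car,[572,10,0,0]),("soc",soc,[594,15,0,0]),("stand",st,[446,-170,0,0]),("handle",hd,[446,-170,0,0])]:
        p,r=fit(L,g);print(nm,p.round(3),"rms",np.sqrt((r**2).mean()).round(2));
        for cam in (S,T):
            LL=[l for l in L if l[0]==cam]
            p2,r2=fit(LL,p,False);print("   ",cam,p2.round(3),np.abs(r2).max().round(2))
E
python3 fit.py
```

```text
plug [ 4.30648e+02  8.54180e+01  5.13000e-01 -1.00000e-02] rms 0.48
    side [ 4.30237e+02  8.62220e+01 -0.00000e+00 -6.00000e-03] 0.69
    top [431.96   85.326   0.      0.   ] 0.44
bed [ 5.71343e+02  1.38020e+01 -1.15600e+00  1.49000e-01] rms 0.42
    side [ 5.70639e+02  1.28600e+01 -0.00000e+00  1.54000e-01] 0.95
    top [ 5.71355e+02  1.34810e+01 -0.00000e+00  1.48000e-01] 0.51
car [5.69894e+02 1.29640e+01 1.34700e+00 1.39000e-01] rms 0.38
    side [ 5.70365e+02  1.47900e+01 -0.00000e+00  1.37000e-01] 0.21
    top [5.71017e+02 1.21450e+01 0.00000e+00 1.26000e-01] 0.7
soc [ 5.89752e+02  1.57070e+01 -5.00000e-01  2.18000e-01] rms 0.38
    side [ 5.8903e+02  1.4793e+01 -0.0000e+00  2.3800e-01] 0.57
    top [ 5.90355e+02  1.57950e+01 -0.00000e+00  1.91000e-01] 0.1
stand [ 4.41010e+02 -1.70056e+02  6.07000e-01  1.93000e-01] rms 0.37
    side [ 4.40765e+02 -1.69354e+02 -0.00000e+00  2.01000e-01] 0.41
    top [ 4.41760e+02 -1.70351e+02  0.00000e+00  1.90000e-01] 0.49
handle [ 4.4133e+02 -1.7033e+02  5.4790e+00  1.4800e-01] rms 0.83
    side [ 4.43141e+02 -1.63989e+02 -0.00000e+00  1.50000e-01] 1.99
    top [ 4.41923e+02 -1.71658e+02 -0.00000e+00  1.67000e-01] 0.78
```

```bash
cat >> h.py <<'E'
from scipy.spatial.transform import Rotation as Ro
def delta(pos,yaw):
    """yaw: world yaw of opening axis (tool z), mod pi; tool x down. prints row"""
    s=get_state();q=s["tcp_rot"];R=Ro.from_quat([q[1],q[2],q[3],q[0]])
    best=None
    for k in (-1,0,1,2):
        y=yaw+k*np.pi;z=np.array([np.cos(y),np.sin(y),0]);x=np.array([0,0,-1.])
        G=Ro.from_matrix(np.stack([x,np.cross(z,x),z],1))
        rv=(R.inv()*G).as_rotvec()
        if best is None or np.linalg.norm(rv)<np.linalg.norm(best)-1e-6: best=rv
    d=R.inv().apply(np.asarray(pos,float)-s["position"])
    zz=R.as_matrix()[:,2]
    print("t",round(s["t"],2),"pos",s["position"].round(1),"q",s["q"].round(2),"F",s["wrist_force"].round(1),"w",round(s["gripper_width"],1),"yawz",round(np.arctan2(zz[1],zz[0]),3),"down",R.as_matrix()[:,0].round(3))
    print("row",(d/300).round(4),(best/np.pi).round(4),"deg",np.degrees(np.linalg.norm(best)).round(1),"rows>=",max(np.linalg.norm(d)/50,np.degrees(np.linalg.norm(best))/8.59).round(1))
    return s
E
python3 -c "
from h import *
delta([300,350,200],np.pi/2-.005)
delta([431,85.4,130],np.pi/2-.005)"
```

```text
t 1.75 pos [174.5 626.1 231.3] q [ 1.12  0.25  1.56 -0.    1.34 -0.17] F [-0.1 -0.6 -0.6] w 85.5 yawz 1.299 down [-0. -0. -1.]
row [ 0.1043 -0.6501 -0.7744] [-0.0849 -0.     -0.    ] deg 15.3 rows>= 6.1
t 1.75 pos [174.5 626.1 231.3] q [ 1.12  0.25  1.56 -0.    1.34 -0.17] F [-0.1 -0.6 -0.6] w 85.5 yawz 1.299 down [-0. -0. -1.]
row [ 0.3376 -1.3075 -1.5067] [-0.0849 -0.     -0.    ] deg 15.3 rows>= 12.1
```

```bash
python3 -m inch '[0.104,-0.65,-0.774,-0.085,0,0,0.75, 0.104,-0.65,-0.774,-0.085,0,0,0.75, 0.104,-0.65,-0.774,-0.085,0,0,0.75, 0.104,-0.65,-0.774,-0.085,0,0,0.75, 0.104,-0.65,-0.774,-0.085,0,0,0.75, 0.104,-0.65,-0.774,-0.085,0,0,0.75, 0.104,-0.65,-0.774,-0.085,0,0,0.75]'; python3 -c "
from h import *
delta([431,85.4,130],np.pi/2-.005)"
```

```text
t: 2.45
position: [301.3, 346.5, 199.4]
tcp_rot: [0.502, -0.498, 0.503, 0.497]
wrist_force: [-0.0, 0.9, 0.4]
gripper_width: 63.9
t 2.45 pos [301.3 346.5 199.4] q [ 0.61 -0.19  2.06 -0.    1.27 -0.95] F [-0.   0.9  0.4] w 63.9 yawz 1.56 down [-0.    -0.001 -1.   ]
row [ 0.2324 -0.4416 -0.8654] [-0.0017 -0.0004 -0.0001] deg 0.3 rows>= 6.0
```

```bash
python3 -m inch '[0.232,-0.442,-0.865,-0.0017,0,0,0.75, 0.232,-0.442,-0.865,-0.0017,0,0,0.75, 0.232,-0.442,-0.865,-0.0017,0,0,0.75, 0.232,-0.442,-0.865,-0.0017,0,0,0.75, 0.232,-0.442,-0.865,-0.0017,0,0,0.75, 0.232,-0.442,-0.865,-0.0017,0,0,0.75, 0.232,-0.442,-0.865,-0.0017,0,0,0.75, 0.232,-0.442,-0.865,-0.0017,0,0,0.75]'; python3 -c "
from h import *
delta([431,85.4,31],np.pi/2-.005)
crop('side',(185,255),50,'pics/a1.png',6);crop('top',(220,290),40,'pics/a2.png',7)"
```

```text
t: 3.25
position: [431.5, 85.0, 130.0]
tcp_rot: [0.501, -0.498, 0.502, 0.498]
wrist_force: [0.5, -0.0, 1.0]
gripper_width: 63.9
t 3.25 pos [431.5  85.  130. ] q [-0.06 -0.14  2.16 -0.    1.13 -1.63] F [ 0.5 -0.   1. ] w 63.9 yawz 1.563 down [-0.001 -0.001 -1.   ]
row [0.3302 0.0013 0.0016] [-0.0008 -0.0003 -0.0003] deg 0.2 rows>= 2.0
```

View pics/a1.png

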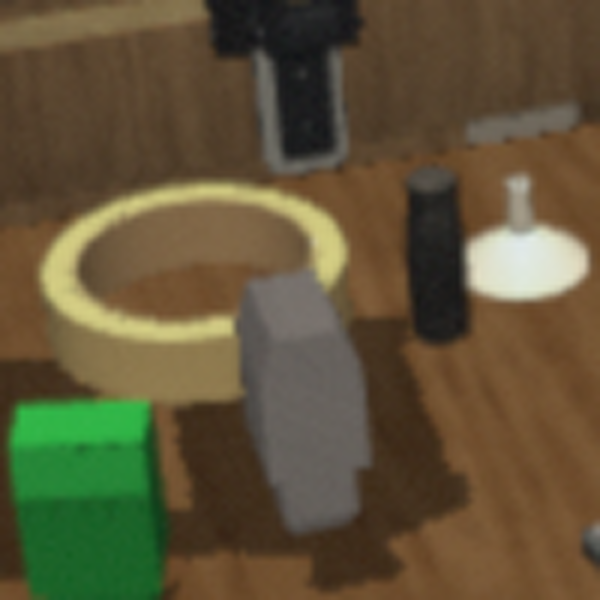

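View pics/a2.png

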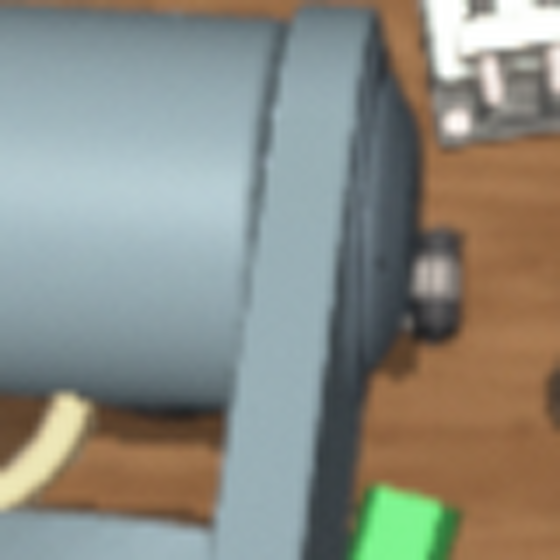

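The top view is blocked by the arm. In the side view the near finger is at about u=255, with its tip at v=163. I'll compare that with the projection.

```bash
python3 -c "
from h import *
for z in(130,135,138,142): print(z,proj('side',[431.5,85-32,z]),proj('side',[431.5,85-42,z]))"
python3 -m inch '[0.165,0.001,0.002,-0.001,0,0,0.75, 0.33,0.001,0.002,-0.001,0,0,0.75, 0.33,0.001,0.002,-0.001,0,0,0.75, 0.33,0.001,0.002,-0.001,0,0,0.75]';python3 -c "
from h import *
delta([431,85.4,31],np.pi/2-.005)
crop('side',(195,255),50,'pics/a3.png',6)"
```

```text
130 [255.63677692 164.77634995] [257.07402333 167.65776898]
135 [255.3797168  162.06552103] [256.8192987  164.93034194]
138 [255.22465821 160.43034986] [256.66564097 163.28507402]
142 [255.01694613 158.23992101] [256.4597961  161.08101991]
t: 3.75
position: [430.1, 88.2, 31.8]
tcp_rot: [0.499, -0.5, 0.5, 0.501]
wrist_force: [0.4, -0.3, 0.8]
gripper_width: 64.1
t 3.75 pos [430.1  88.2  31.8] q [-0.06  0.05  2.19 -0.    0.9  -1.63] F [ 0.4 -0.3  0.8] w 64.1 yawz 1.572 down [-0.001 -0.001 -1.   ]
row [ 0.0025 -0.0028 -0.0093] [ 0.0021 -0.0003 -0.0005] deg 0.4 rows>= 0.1
```

View pics/a3.png

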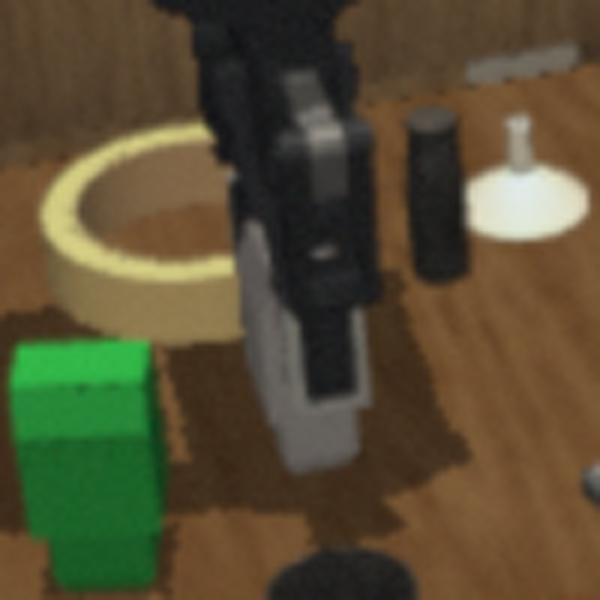

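```bash
python3 -m inch '[0.0025,-0.003,-0.009,0.002,0,0,0.75, 0.0025,-0.003,-0.009,0.002,0,0,0.75]';python3 -c "
from h import *
delta([431,85.4,31],np.pi/2-.005)"
```

```text
t: 4.0
position: [435.6, 85.1, 35.8]
tcp_rot: [0.503, -0.502, 0.499, 0.496]
wrist_force: [-0.7, 0.3, -0.9]
gripper_width: 63.8
t 4.0 pos [435.6  85.1  35.8] q [-0.06  0.05  2.19 -0.    0.9  -1.63] F [-0.7  0.3 -0.9] w 63.8 yawz 1.566 down [ 0.01  -0.002 -1.   ]
row [0.016  0.0156 0.0009] [ 0.     -0.0005  0.0031] deg 0.6 rows>= 0.1
```

```bash
python3 -c "
from h import *
for i in range(5):
    s=get_state();print(s['t'],s['position'].round(2),s['q'].round(4),s['qvel'].round(3));snapshot('side')"
```

```text
4.0 [435.63  85.11  35.84] [-6.3000e-02  4.7300e-02  2.1878e+00 -1.2000e-03  8.9650e-01 -1.6280e+00] [-0.001  0.012  0.014 -0.001 -0.003 -0.003]
4.05 [435.05  85.09  35.28] [-6.3100e-02  4.8000e-02  2.1885e+00 -1.2000e-03  8.9650e-01 -1.6281e+00] [-0.003  0.014  0.014  0.002 -0.     0.   ]
4.1 [434.49  85.09  34.7 ] [-6.3200e-02  4.8700e-02  2.1891e+00 -1.2000e-03  8.9640e-01 -1.6281e+00] [-0.002  0.013  0.011 -0.002 -0.002  0.   ]
4.15 [434.02  85.08  34.19] [-6.3300e-02  4.9400e-02  2.1896e+00 -1.2000e-03  8.9630e-01 -1.6281e+00] [-0.002  0.014  0.009  0.    -0.001  0.001]
4.2 [433.63  85.09  33.75] [-6.3300e-02  5.0100e-02  2.1900e+00 -1.2000e-03  8.9620e-01 -1.6281e+00] [-0.001  0.012  0.007  0.001 -0.004 -0.   ]
```

```bash
python3 -c "
from h import *
delta([431,85.4,31],np.pi/2-.005)"; python3 -m inch '[0.009,0.009,0.001,0,0,0.002,0.75, 0.009,0.009,0.001,0,0,0.002,0.75, 0.009,0.009,0.001,0,0,0.002,0.75, 0.009,0.009,0.001,0,0,0.002,0.75]' ;python3 -c "
from h import *
delta([431,85.4,31],np.pi/2-.005)"
```

```text
t 4.25 pos [433.4  85.1  33.4] q [-0.06  0.05  2.19 -0.    0.9  -1.63] F [ 0.4 -0.   0.9] w 64.0 yawz 1.566 down [ 0.005 -0.001 -1.   ]
row [0.008  0.0079 0.001 ] [-0.0001 -0.0004  0.0014] deg 0.3 rows>= 0.1
t: 4.65
position: [430.6, 85.4, 30.6]
tcp_rot: [0.5, -0.498, 0.502, 0.499]
wrist_force: [-0.6, -0.6, 0.0]
gripper_width: 63.8
t 4.65 pos [430.6  85.4  30.6] q [-0.06  0.05  2.19 -0.    0.9  -1.63] F [-0.6 -0.6  0. ] w 63.8 yawz 1.566 down [-0.002 -0.001 -1.   ]
row [-0.0014 -0.0014  0.    ] [-0.0001 -0.0004 -0.0007] deg 0.1 rows>= 0.0
```

Well placed. Closing gradually.

```bash
python3 -m inch '[0,0,0,0,0,0,0.6, 0,0,0,0,0,0,0.5, 0,0,0,0,0,0,0.3, 0,0,0,0,0,0,0.2, 0,0,0,0,0,0,0.2, 0,0,0,0,0,0,0.2,0,0,0,0,0,0,0.2]' 60;python3 -c "
from h import *
delta([431,85.4,31],np.pi/2-.005)
crop('side',(195,255),50,'pics/a4.png',6)"
```

```text
t: 5.35
position: [430.8, 85.4, 30.7]
tcp_rot: [0.501, -0.499, 0.502, 0.499]
wrist_force: [0.9, -0.7, 2.1]
gripper_width: 35.6
t 5.35 pos [430.8  85.4  30.7] q [-0.06  0.05  2.19 -0.    0.9  -1.63] F [ 0.9 -0.7  2.1] w 35.6 yawz 1.565 down [-0.002 -0.001 -1.   ]
row [-0.0009 -0.0007 -0.    ] [-0.0001 -0.0004 -0.0005] deg 0.1 rows>= 0.0
```

View pics/a4.png

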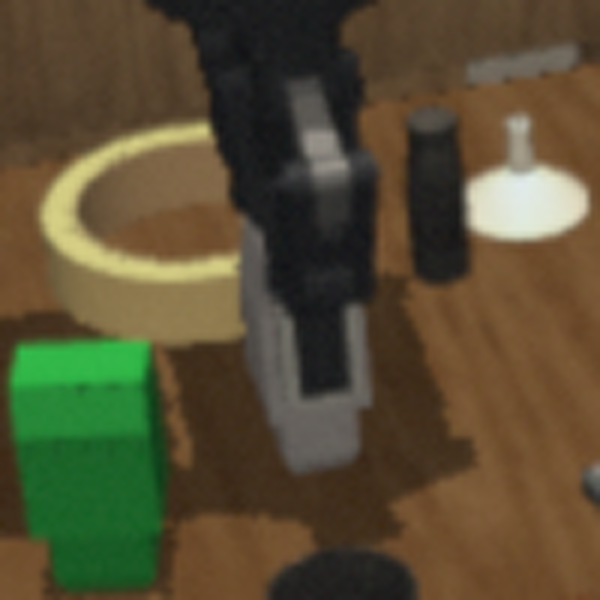

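```bash
python3 -m inch '[-0.1,0,0,0,0,0,0.2, -0.25,0,0,0,0,0,0.2, -0.4,0,0,0,0,0,0.2, -0.4,0,0,0,0,0,0.2, -0.4,0,0,0,0,0,0.2]';python3 -c "
from h import *
delta([590,16.1,150],np.pi/2+.147)"
```

```text
t: 5.9
position: [430.7, 85.6, 150.5]
tcp_rot: [0.501, -0.499, 0.502, 0.499]
wrist_force: [-0.4, 0.3, -3.6]
gripper_width: 35.5
t 5.9 pos [430.7  85.6 150.5] q [-0.06 -0.18  2.15 -0.    1.17 -1.63] F [-0.4  0.3 -3.6] w 35.5 yawz 1.566 down [-0.001 -0.001 -1.   ]
row [ 0.0012 -0.5323 -0.2287] [-0.0485 -0.0004 -0.0005] deg 8.7 rows>= 3.5
```

```bash
python3 -m inch '[0.001,-0.133,-0.057,-0.012,0,0,0.2, 0.001,-0.266,-0.114,-0.024,0,0,0.2, 0.001,-0.4,-0.171,-0.036,0,0,0.2, 0.001,-0.532,-0.229,-0.0485,0,0,0.2, 0.001,-0.532,-0.229,-0.0485,0,0,0.2, 0.001,-0.532,-0.229,-0.0485,0,0,0.2,0.001,-0.532,-0.229,-0.0485,0,0,0.2]';python3 -c "
from h import *
delta([590,16.1,80],np.pi/2+.147)"
```

```text
t: 6.6
position: [587.7, 16.6, 147.4]
tcp_rot: [0.46, -0.534, 0.463, 0.537]
wrist_force: [-0.6, 1.1, -3.5]
gripper_width: 35.7
t 6.6 pos [587.7  16.6 147.4] q [-0.16  0.2   1.78 -0.    1.17 -1.88] F [-0.6  1.1 -3.5] w 35.7 yawz 1.718 down [-0.007 -0.    -1.   ]
row [ 0.2246 -0.0087 -0.003 ] [ 0.0001  0.0002 -0.0021] deg 0.4 rows>= 1.3
```

```bash
python3 -m inch '[0.1,-0.009,-0.003,0,0,-0.002,0.2, 0.215,-0.009,-0.003,0,0,-0.002,0.2, 0.215,-0.009,-0.003,0,0,-0.002,0.2, 0.215,-0.009,-0.003,0,0,-0.002,0.2, 0.215,-0.009,-0.003,0,0,-0.002,0.2,0.215,-0.009,-0.003,0,0,-0.002,0.2,0.215,-0.009,-0.003,0,0,-0.002,0.2,0.215,-0.009,-0.003,0,0,-0.002,0.2]';python3 -c "
from h import *
delta([590,16.1,80],np.pi/2+.147)
crop('side',(190,350),50,'pics/b1.png',8);crop('top',(160,322),40,'pics/b2.png',8)"
```

```text
t: 7.4
position: [590.6, 16.0, 83.7]
tcp_rot: [-0.462, 0.536, -0.462, -0.535]
wrist_force: [-0.8, -0.0, -3.5]
gripper_width: 35.0
t 7.4 pos [590.6  16.   83.7] q [-0.16  0.28  1.8   0.    1.05 -1.88] F [-0.8 -0.  -3.5] w 35.0 yawz 1.718 down [ 0.001  0.    -1.   ]
row [0.0125 0.0018 0.0006] [0.0001 0.0001 0.0003] deg 0.1 rows>= 0.1
```

View pics/b1.png

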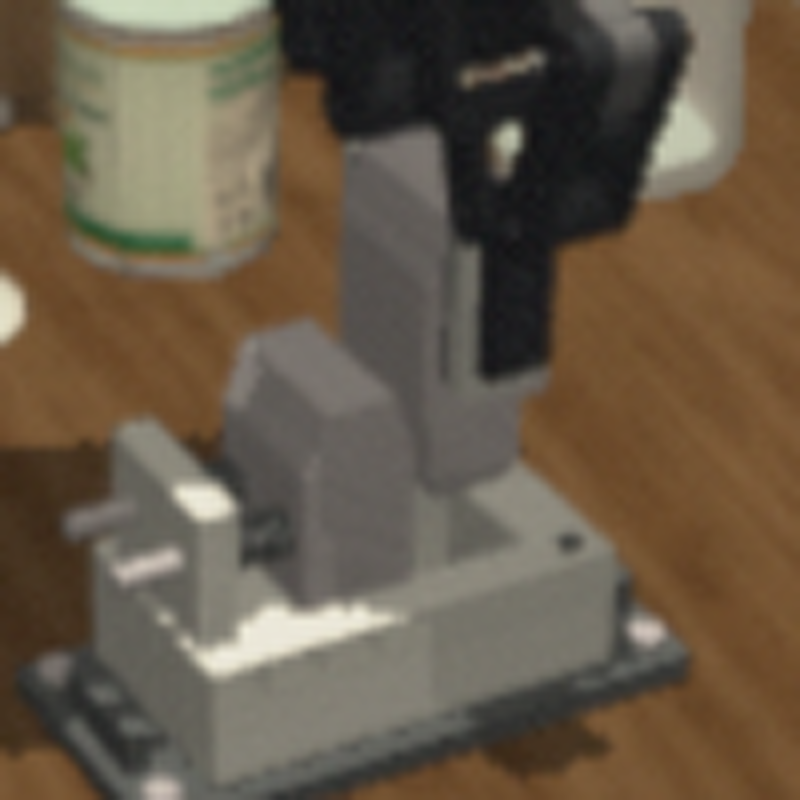

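View pics/b2.png

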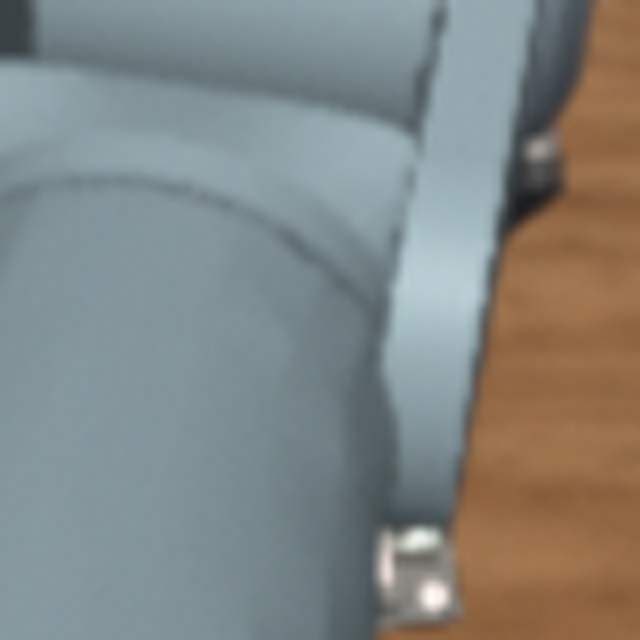

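```bash
cat > ov.py <<'E'
from h import *
HEAD=[(x,y,z) for z in(24,58) for x in(-15,15) for y in(-18,18)]
def edges_plug():
    E=[]
    def loop(a,b,z):
        c=[(-a,-b,z),(a,-b,z),(a,b,z),(-a,b,z)];return [(c[i],c[(i+1)%4]) for i in range(4)]
    E+=loop(15,18,24)+loop(15,18,58)+loop(10,18,72)+loop(11,14,24)+loop(11,14,4)
    for sx in(-1,1):
        for sy in(-1,1): E+=[((15*sx,18*sy,24),(15*sx,18*sy,58)),((15*sx,18*sy,58),(10*sx,18*sy,72)),((11*sx,14*sy,4),(11*sx,14*sy,24))]
    return E
def rect(a,b,z):
    c=[(-a,-b,z),(a,-b,z),(a,b,z),(-a,b,z)];return [(c[i],c[(i+1)%4]) for i in range(4)]
def draw(im,n,E,p,yaw,col,x0,y0,z):
    c,s=np.cos(yaw),np.sin(yaw)
    f=lambda q:tuple(int(round(v)) for v in ((proj(n,[p[0]+c*q[0]-s*q[1],p[1]+s*q[0]+c*q[1],p[2]+q[2]])+.5-[x0,y0])*z))
    for a,b in E: cv2.line(im,f(a),f(b),col,1,cv2.LINE_AA)
E
python3 - <<'E'
from ov import *
im=snapshot("side")[:,:,::-1];s=get_state();p=s["position"];x0,y0,z=300,140,8
o=cv2.resize(im[y0:y0+75,x0:x0+100],None,fx=z,fy=z,interpolation=cv2.INTER_CUBIC)
draw(o,"side",edges_plug(),[p[0],p[1],p[2]-30.7],.147,(0,255,255),x0,y0,z)
draw(o,"side",rect(11.8,14.8,38)+rect(49,28,38)[:0],[590,16.1,0],.147,(0,0,255),x0,y0,z)
draw(o,"side",rect(49,28,38),[571,13.3,0],.147,(255,0,0),x0,y0,z)
draw(o,"side",rect(67,33,8),[571.2,13.3,0],.147,(0,255,0),x0,y0,z)
cv2.imwrite("pics/b3.png",o);print(p)
E
```

```text
[590.20577184  16.04941164  83.07754517]
```

View pics/b3.png

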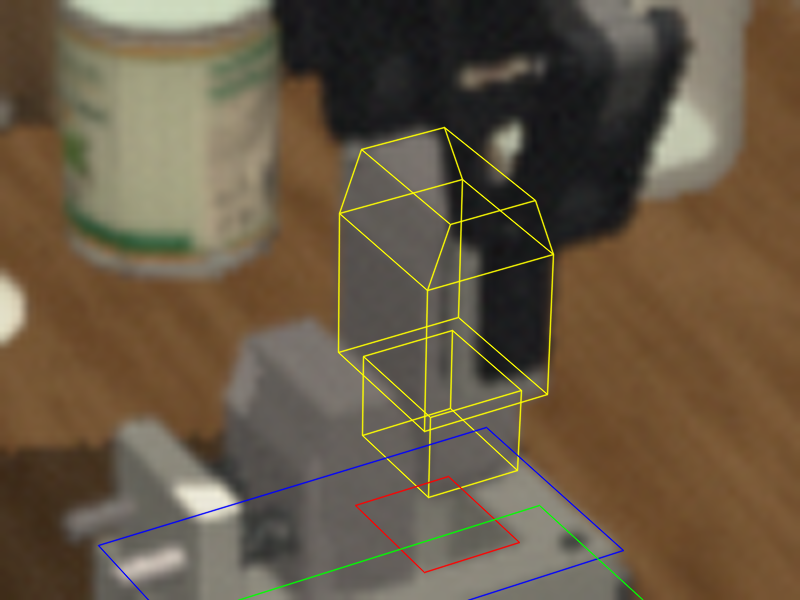

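```bash
python3 -m inch '[0.02,0,0,0,0,0,0.2, 0.04,0,0,0,0,0,0.2, 0.053,0,0,0,0,0,0.2, 0.053,0,0,0,0,0,0.2, 0.053,0,0,0,0,0,0.2, 0.053,0,0,0,0,0,0.2]';python3 -c "
from h import *
delta([590,16.1,60],np.pi/2+.147)
crop('side',(195,350),40,'pics/b4.png',9)"
```

```text
t: 8.15
position: [590.4, 16.0, 67.4]
tcp_rot: [0.462, -0.535, 0.462, 0.535]
wrist_force: [0.6, 1.0, -2.7]
gripper_width: 35.6
t 8.15 pos [590.4  16.   67.4] q [-0.16  0.31  1.81  0.    1.02 -1.88] F [ 0.6  1.  -2.7] w 35.6 yawz 1.718 down [ 0.     0.001 -1.   ]
row [0.0245 0.0013 0.0004] [0.0001 0.0002 0.0001] deg 0.0 rows>= 0.1
```

View pics/b4.png

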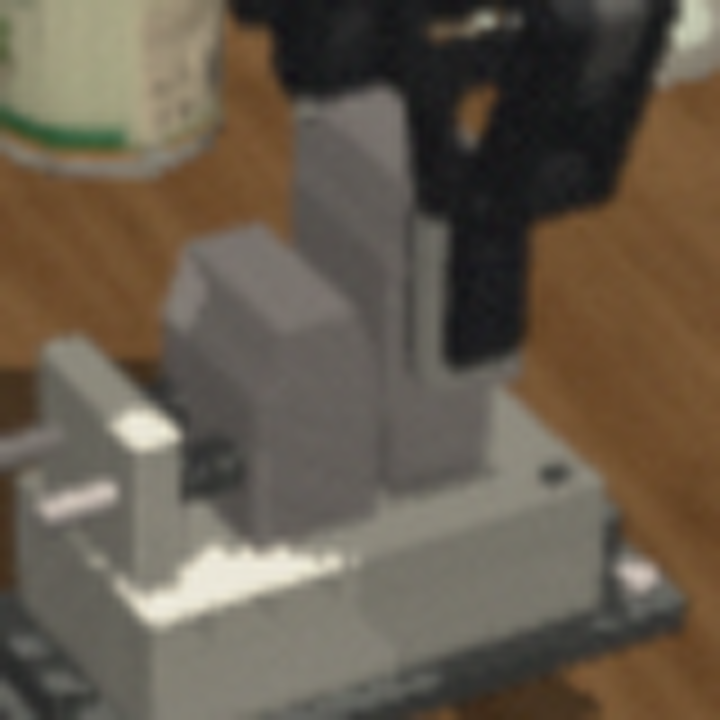

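The foot is at the socket mouth and shows no contact force. I'll go on in small steps.

```bash
python3 -m inch '[0.01,0,0,0,0,0,0.2, 0.02,0,0,0,0,0,0.2, 0.02,0,0,0,0,0,0.2, 0.02,0,0,0,0,0,0.2]';python3 -c "
from h import *
delta([590,16.1,60],np.pi/2+.147)"
```

```text
t: 8.6
position: [590.3, 16.1, 61.2]
tcp_rot: [0.462, -0.535, 0.462, 0.536]
wrist_force: [0.2, -0.1, -3.3]
gripper_width: 35.4
t 8.6 pos [590.3  16.1  61.2] q [-0.16  0.32  1.81  0.    1.01 -1.88] F [ 0.2 -0.1 -3.3] w 35.4 yawz 1.718 down [-0.     0.001 -1.   ]
row [0.0041 0.0008 0.0002] [0.0001 0.0002 0.    ] deg 0.0 rows>= 0.0
```

```bash
python3 -m inch '[0.01,0,0,0,0,0,0.2, 0.02,0,0,0,0,0,0.2, 0.035,0,0,0,0,0,0.2, 0.035,0,0,0,0,0,0.2, 0.035,0,0,0,0,0,0.2]';python3 -c "
from h import *
delta([590,16.1,44],np.pi/2+.147)"
```

```text
t: 9.1
position: [590.1, 16.1, 50.4]
tcp_rot: [0.462, -0.535, 0.462, 0.536]
wrist_force: [0.4, -1.1, -2.5]
gripper_width: 35.7
t 9.1 pos [590.1  16.1  50.4] q [-0.16  0.34  1.81  0.    1.   -1.88] F [ 0.4 -1.1 -2.5] w 35.7 yawz 1.718 down [-0.001  0.001 -1.   ]
row [0.0213 0.0002 0.0001] [ 0.0001  0.0002 -0.0001] deg 0.0 rows>= 0.1
```

```bash
python3 -m inch '[0.01,0,0,0,0,0,0.2, 0.017,0,0,0,0,0,0.2, 0.022,0,0,0,0,0,0.2, 0.022,0,0,0,0,0,0.2, 0.022,0,0,0,0,0,0.2]';python3 -c "
from h import *
delta([590,16.1,44],np.pi/2+.147)"
```

```text
t: 9.6
position: [590.9, 16.2, 44.8]
tcp_rot: [-0.462, 0.536, -0.461, -0.535]
wrist_force: [-0.1, 0.9, 4.1]
gripper_width: 35.8
t 9.6 pos [590.9  16.2  44.8] q [-0.16  0.35  1.81  0.    0.98 -1.88] F [-0.1  0.9  4.1] w 35.8 yawz 1.718 down [ 0.001  0.001 -1.   ]
row [0.0027 0.003  0.0001] [0.0001 0.0002 0.0004] deg 0.1 rows>= 0.0
```

```bash
python3 -m inch '[0.005,0.001,0,0,0,0,0.2, 0.008,0.001,0,0,0,0,0.2, 0.008,0.001,0,0,0,0,0.2, 0.008,0.001,0,0,0,0,0.2]';python3 -c "
from h import *
delta([590,16.1,44],np.pi/2+.147)
crop('side',(200,350),40,'pics/b5.png',9)"
```

```text
t: 10.0
position: [592.4, 16.4, 44.8]
tcp_rot: [-0.463, 0.536, -0.461, -0.534]
wrist_force: [-0.9, 3.9, 10.9]
gripper_width: 35.4
t 10.0 pos [592.4  16.4  44.8] q [-0.16  0.35  1.81  0.    0.98 -1.88] F [-0.9  3.9 10.9] w 35.4 yawz 1.718 down [ 0.005  0.001 -1.   ]
row [0.0025 0.0082 0.0002] [0.     0.0001 0.0016] deg 0.3 rows>= 0.1
```

View pics/b5.png

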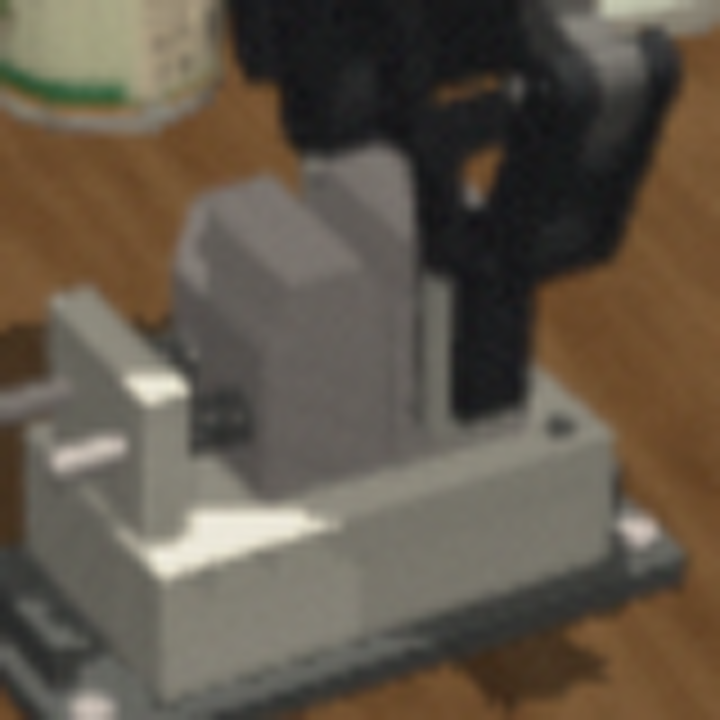

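The block is flush: it stopped at TCP z 44.8 against the predicted 44.7, with 11 N of upward force. Now I'll relax, open and lift away.

```bash
python3 -m inch '[0,0.006,0,0,0,0,0.2, 0,0.006,0,0,0,0,0.5, 0,0.006,0,0,0,0,0.65, 0,0.006,0,0,0,0,0.65,0,0.006,0,0,0,0,0.65,0,0.006,0,0,0,0,0.65]';python3 -c "
from h import *
delta([590,16.1,180],np.pi/2+.147)"
```

```text
t: 10.65
position: [590.6, 16.1, 44.6]
tcp_rot: [-0.463, 0.536, -0.461, -0.534]
wrist_force: [-0.5, 1.0, -0.0]
gripper_width: 55.3
t 10.65 pos [590.6  16.1  44.6] q [-0.17  0.34  1.81  0.    0.98 -1.88] F [-0.5  1.  -0. ] w 55.3 yawz 1.718 down [ 0.005  0.001 -1.   ]
row [-4.512e-01 -1.000e-04  6.000e-04] [-0.      0.0001  0.0015] deg 0.3 rows>= 2.7
```

```bash
python3 -m inch '[-0.05,0,0,0,0,0,0.65, -0.15,0,0,0,0,0,0.65, -0.3,0,0,0,0,0,0.65, -0.46,0,0,0,0,0,0.65, -0.52,0,0,0,0,0,0.65, -0.52,0,0,0,0,0,0.65]';python3 -c "
from h import *
delta([441.5,-170.5,180],.17)
crop('side',(195,345),45,'pics/b6.png',9)"
```

```text
t: 11.25
position: [592.4, 15.6, 206.3]
tcp_rot: [-0.465, 0.539, -0.459, -0.531]
wrist_force: [-0.1, 0.1, -0.1]
gripper_width: 55.4
t 11.25 pos [592.4  15.6 206.3] q [-0.17  0.13  1.74  0.    1.26 -1.88] F [-0.1  0.1 -0.1] w 55.4 yawz 1.718 down [ 0.014 -0.001 -1.   ]
row [ 0.0811  0.5897 -0.5396] [0.4927 0.0027 0.0041] deg 88.7 rows>= 10.3
```

View pics/b6.png

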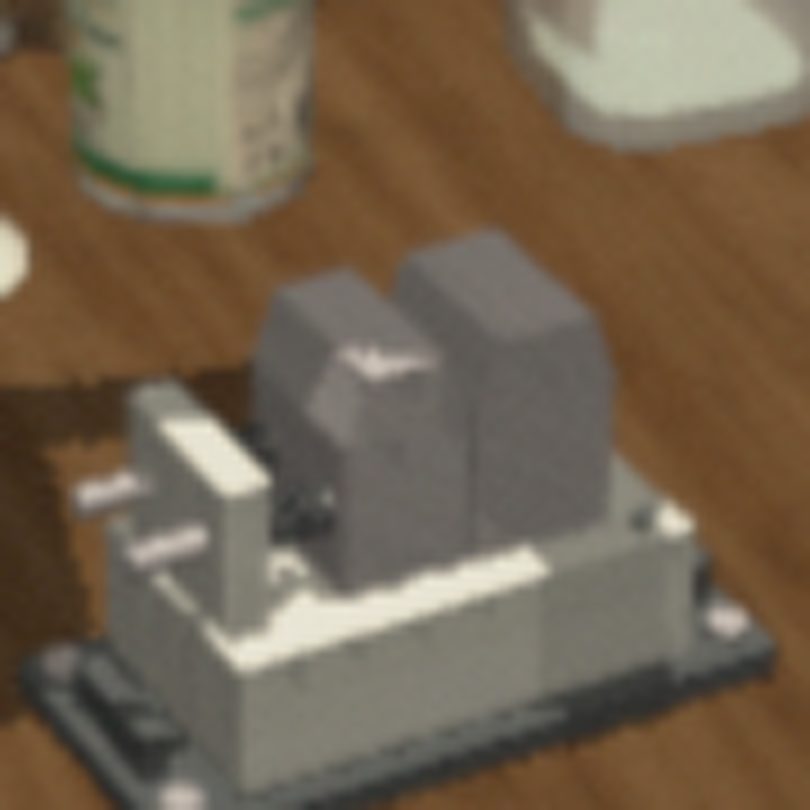

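The jaw block stands flush on the carriage and is free of the gripper, and the gap to the sprung jaw is visible at (347,185). Next is the blade.

```bash
python3 -m inch '[0.01,0.06,-0.054,0.047,0,0.003,0.6, 0.02,0.12,-0.108,0.094,0,0.003,0.6, 0.03,0.18,-0.16,0.141,0,0.003,0.6, 0.04,0.24,-0.22,0.188,0,0.003,0.6, 0.05,0.3,-0.27,0.235,0,0.003,0.6, 0.06,0.36,-0.32,0.282,0,0.003,0.6, 0.07,0.42,-0.38,0.329,0,0.003,0.6, 0.08,0.48,-0.43,0.376,0,0.003,0.6, 0.081,0.54,-0.49,0.423,0,0.003,0.6, 0.081,0.59,-0.54,0.47,0,0.003,0.6]';python3 -c "
from h import *
delta([441.5,-170.5,160],.17)"
```

```text
t: 12.3
position: [437.6, -170.3, 175.1]
tcp_rot: [0.702, -0.08, 0.703, 0.086]
wrist_force: [0.9, 0.4, 0.2]
gripper_width: 51.2
t 12.3 pos [ 437.6 -170.3  175.1] q [-0.62 -0.13  2.05  0.01  1.22 -0.85] F [0.9 0.4 0.2] w 51.2 yawz 0.235 down [-0.002  0.008 -1.   ]
row [ 0.0502 -0.0041  0.0124] [ 0.0207 -0.0001 -0.0025] deg 3.7 rows>= 0.4
```

```bash
python3 -m inch '[0,-0.004,0.012,0.02,0,-0.0025,0.6, 0,-0.004,0.012,0.02,0,-0.0025,0.6, 0,-0.004,0.012,0.02,0,-0.0025,0.6, 0,-0.004,0.012,0.02,0,-0.0025,0.6, 0,-0.004,0.012,0.02,0,-0.0025,0.6]';python3 -c "
from h import *
delta([441.5,-170.5,130],.17)
crop('side',(260,300),65,'pics/d1.png',6)
b=snapshot('top')[:,:,::-1];cv2.imwrite('pics/d2.png',cv2.resize(b[195:250,370:435],None,fx=10,fy=10,interpolation=cv2.INTER_CUBIC))"
```

```text
t: 12.8
position: [441.4, -170.2, 174.8]
tcp_rot: [0.704, -0.061, 0.705, 0.061]
wrist_force: [0.1, -0.2, 0.1]
gripper_width: 51.3
t 12.8 pos [ 441.4 -170.2  174.8] q [-0.61 -0.12  2.05 -0.    1.21 -0.78] F [ 0.1 -0.2  0.1] w 51.3 yawz 0.173 down [-0.001  0.    -1.   ]
row [ 0.1494 -0.001   0.0002] [ 0.0011 -0.0002 -0.0001] deg 0.2 rows>= 0.9
```

View pics/d1.png

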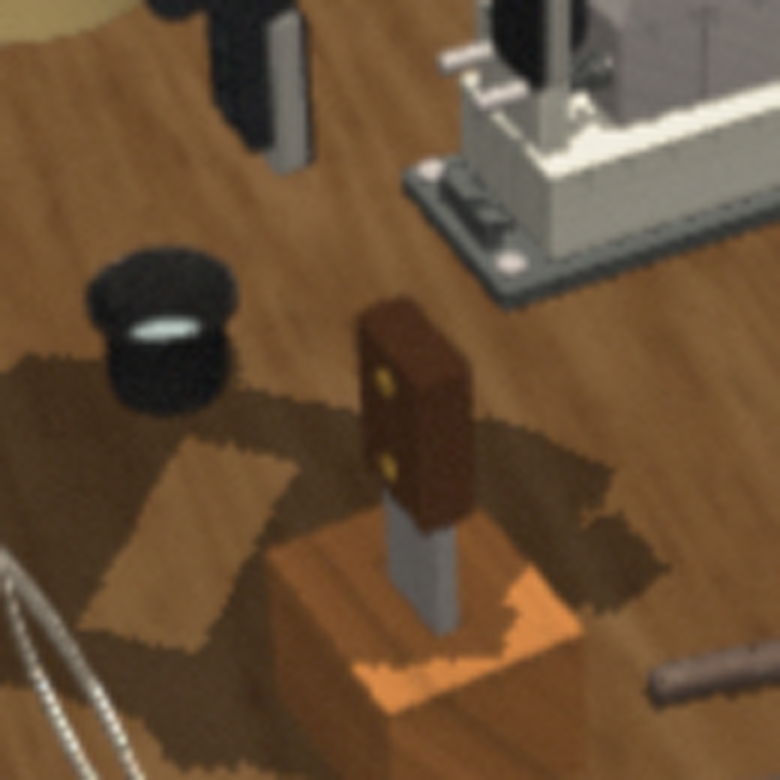

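View pics/d2.png

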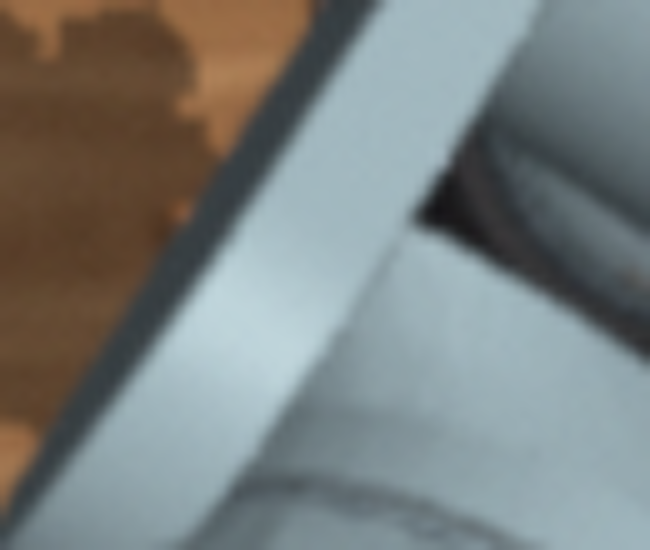

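```bash
python3 -m inch '[0.1,-0.001,0,0.001,0,0,0.6, 0.2,-0.001,0,0.001,0,0,0.6, 0.29,-0.001,0,0.001,0,0,0.6, 0.323,-0.001,0,0.001,0,0,0.6, 0.323,-0.001,0,0.001,0,0,0.6, 0.323,-0.001,0,0.001,0,0,0.6,0.323,-0.001,0,0.001,0,0,0.6,0.323,-0.001,0,0.001,0,0,0.6]';python3 -c "
from h import *
delta([441.5,-170.5,78],.17)
crop('side',(260,300),65,'pics/d3.png',6)"
```

```text
t: 13.7
position: [442.4, -171.3, 79.5]
tcp_rot: [0.705, -0.061, 0.704, 0.059]
wrist_force: [0.7, -0.1, 0.6]
gripper_width: 51.4
t 13.7 pos [ 442.4 -171.3   79.5] q [-0.61  0.03  2.1  -0.    1.01 -0.78] F [ 0.7 -0.1  0.6] w 51.4 yawz 0.17 down [ 0.002 -0.002 -1.   ]
row [ 0.0051  0.0031 -0.0026] [-0.      0.0005  0.0006] deg 0.1 rows>= 0.0
```

View pics/d3.png

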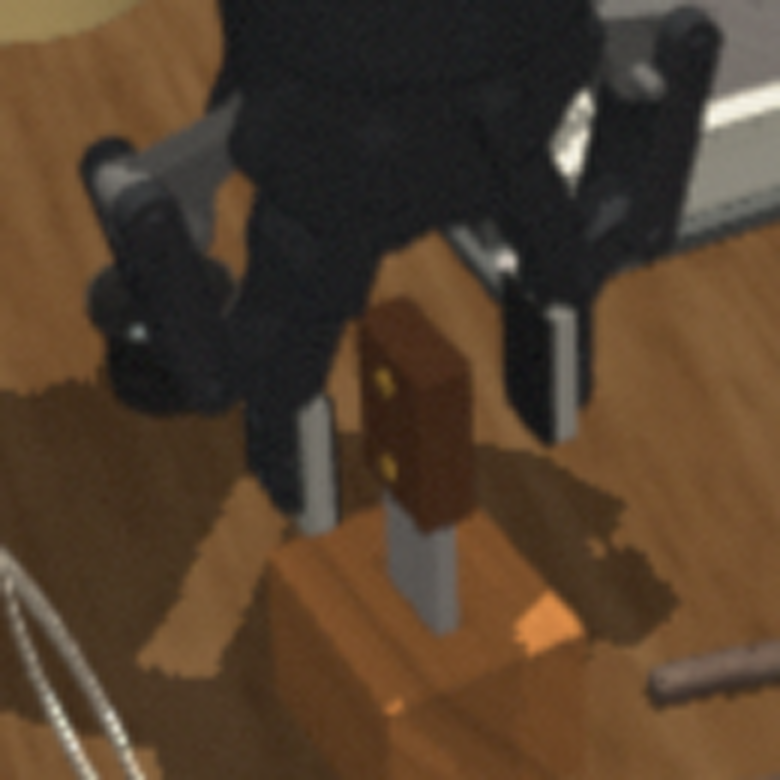

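```bash
python3 - <<'E'
from ov import *
im=snapshot("side")[:,:,::-1];x0,y0,z=235,195,6
o=cv2.resize(im[y0:y0+130,x0:x0+130],None,fx=z,fy=z,interpolation=cv2.INTER_CUBIC)
draw(o,"side",rect(7,15,75)+rect(7,15,119)+rect(2.5,12,45),[441.3,-170.3,0],.165,(0,255,255),x0,y0,z)
s=get_state()["position"]
draw(o,"side",rect(25.7,11,84)+rect(25.7,.1,84),[s[0],s[1],0],.17,(0,0,255),x0,y0,z)
cv2.imwrite("pics/d4.png",o)
E
```

```text
(no output)
```

View pics/d4.png

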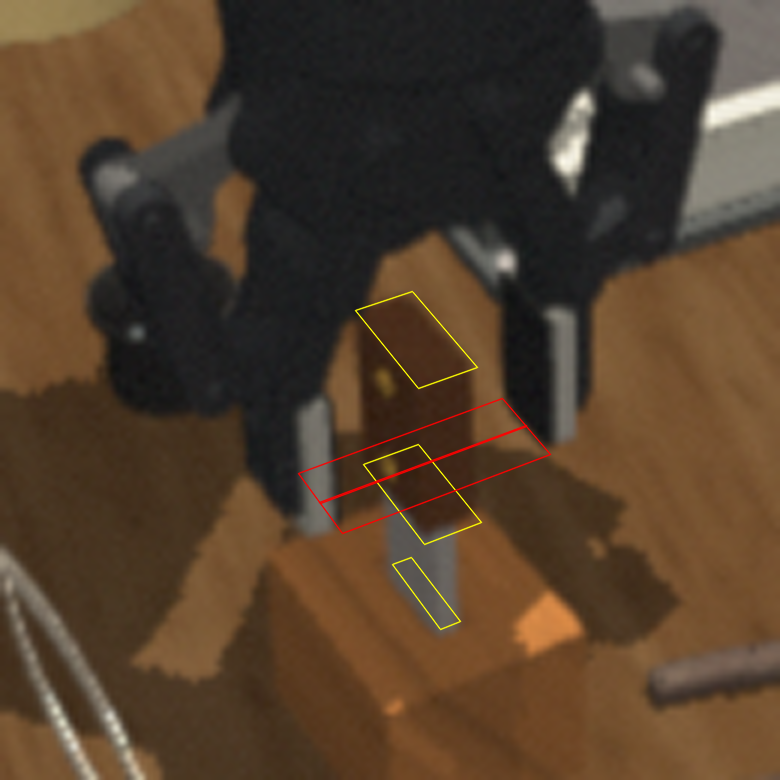

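```bash
python3 -m inch '[0.003,0.003,-0.003,0,0,0,0.4, 0.003,0.003,-0.003,0,0,0,0.3, 0.003,0.003,-0.003,0,0,0,0.25, 0.003,0.003,-0.003,0,0,0,0.2, 0.003,0.003,-0.003,0,0,0,0.1, 0.003,0.003,-0.003,0,0,0,0, 0.003,0.003,-0.003,0,0,0,0, 0.003,0.003,-0.003,0,0,0,0]' 60;python3 -c "
from h import *
delta([441.5,-170.5,78],.17)
crop('side',(260,300),65,'pics/d5.png',6)"
```

```text
t: 14.6
position: [441.0, -170.3, 78.2]
tcp_rot: [0.705, -0.06, 0.704, 0.06]
wrist_force: [-0.2, 1.3, 2.2]
gripper_width: 13.6
t 14.6 pos [ 441.  -170.3   78.2] q [-0.61  0.03  2.1  -0.    1.   -0.78] F [-0.2  1.3  2.2] w 13.6 yawz 0.17 down [ 0.001 -0.001 -1.   ]
row [ 0.0006 -0.0009  0.0016] [-0.      0.0002  0.0004] deg 0.1 rows>= 0.0
```

View pics/d5.png

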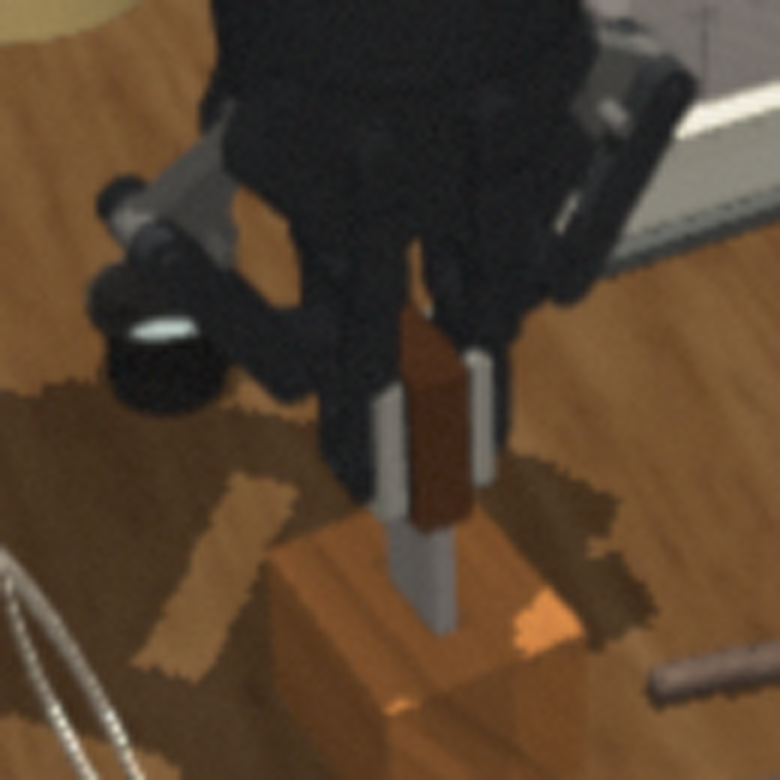

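```bash
python3 -m inch '[-0.03,0,0,0,0,0,0, -0.08,0,0,0,0,0,0, -0.15,0,0,0,0,0,0, -0.25,0,0,0,0,0,0, -0.35,0,0,0,0,0,0, -0.42,0,0,0,0,0,0, -0.42,0,0,0,0,0,0, -0.42,0,0,0,0,0,0]' 60;python3 -c "
from h import *
delta([574.5,13.7,203],.147)
im=snapshot('side')[:,:,::-1];cv2.imwrite('pics/e1.png',cv2.resize(im[170:320,240:400],None,fx=5,fy=4 and 5))"
```

```text
t: 15.45
position: [440.7, -170.1, 203.9]
tcp_rot: [0.705, -0.06, 0.704, 0.06]
wrist_force: [0.3, -0.5, -1.4]
gripper_width: 13.3
t 15.45 pos [ 440.7 -170.1  203.9] q [-0.61 -0.16  2.03 -0.    1.27 -0.78] F [ 0.3 -0.5 -1.4] w 13.3 yawz 0.17 down [ 0.001 -0.001 -1.   ]
row [0.0029 0.5283 0.5431] [0.0073 0.0003 0.0004] deg 1.3 rows>= 4.5
```

View pics/e1.png

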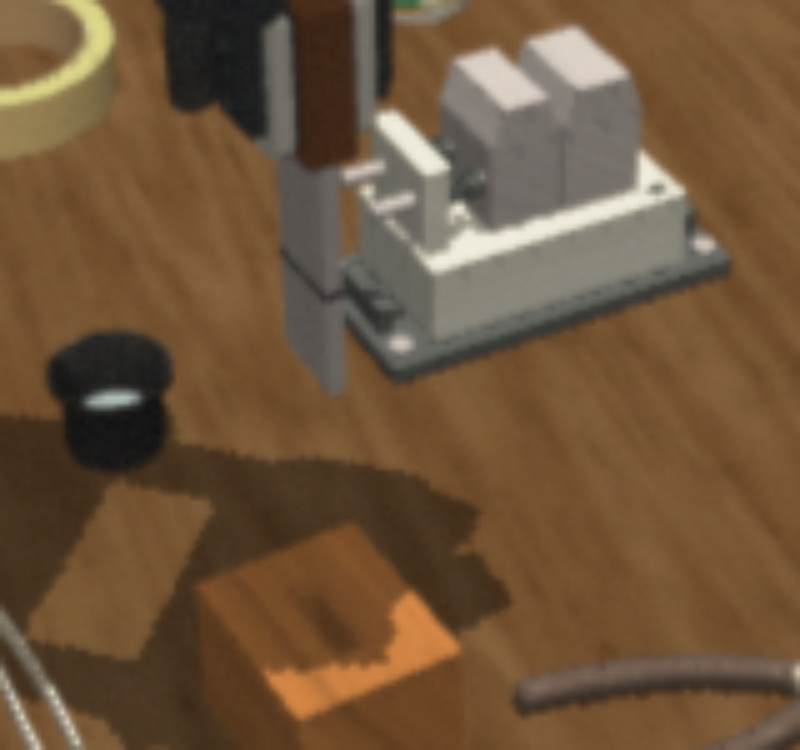

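The blade is out of the stand, with its dark line visible at (306,228). Moving above the gap.

```bash
python3 -m inch '[0,0.09,0.09,0.007,0,0,0, 0,0.18,0.185,0.007,0,0,0, 0,0.28,0.29,0.007,0,0,0, 0,0.38,0.39,0.007,0,0,0, 0,0.47,0.485,0.007,0,0,0, 0,0.528,0.543,0.007,0,0,0, 0,0.528,0.543,0.007,0,0,0, 0,0.528,0.543,0.007,0,0,0, 0,0.528,0.543,0.007,0,0,0, 0,0.528,0.543,0.007,0,0,0]';python3 -c "
from h import *
delta([574.5,13.7,170],.147)"
```

```text
t: 16.5
position: [573.3, 13.1, 202.4]
tcp_rot: [0.705, -0.052, 0.706, 0.052]
wrist_force: [0.1, -0.2, -0.2]
gripper_width: 13.1
t 16.5 pos [573.3  13.1 202.4] q [-0.17  0.1   1.78 -0.    1.27 -0.32] F [ 0.1 -0.2 -0.2] w 13.1 yawz 0.146 down [-0.002  0.    -1.   ]
row [0.1078 0.0014 0.0043] [-0.0002 -0.0005 -0.0001] deg 0.1 rows>= 0.6
```

```bash
python3 -m inch '[0.06,0.0014,0.004,0,0,0,0, 0.122,0.0014,0.004,0,0,0,0, 0.122,0.0014,0.004,0,0,0,0, 0.122,0.0014,0.004,0,0,0,0, 0.122,0.0014,0.004,0,0,0,0, 0.122,0.0014,0.004,0,0,0,0]';python3 - <<'E'
from ov import *
s=delta([574.5,13.7,165],.147)
im=snapshot("side")[:,:,::-1];x0,y0,z=300,140,7
o=cv2.resize(im[y0:y0+85,x0:x0+100],None,fx=z,fy=z,interpolation=cv2.INTER_CUBIC);o2=o.copy()
p=get_state()["position"]
draw(o,"side",rect(2.5,12,0)+rect(2.5,12,31)+rect(2.5,12,70),[p[0],p[1],p[2]-73.2],.147,(0,255,255),x0,y0,z)
draw(o,"side",rect(6,18,86),[574.5,13.7,0],.147,(0,0,255),x0,y0,z)
cv2.imwrite("pics/e2.png",np.hstack([o2,o])[:, :1400] if 0 else o);cv2.imwrite("pics/e3.png",o2)
E
```

```text
t: 17.1
position: [575.1, 13.4, 167.1]
tcp_rot: [0.705, -0.052, 0.705, 0.052]
wrist_force: [-0.3, -0.5, -0.8]
gripper_width: 13.2
t 17.1 pos [575.1  13.4 167.1] q [-0.17  0.14  1.8  -0.    1.2  -0.32] F [-0.3 -0.5 -0.8] w 13.2 yawz 0.146 down [ 0.001 -0.    -1.   ]
row [ 0.0069  0.0013 -0.0018] [-0.0002  0.0002  0.0001] deg 0.1 rows>= 0.0
```

View pics/e2.png

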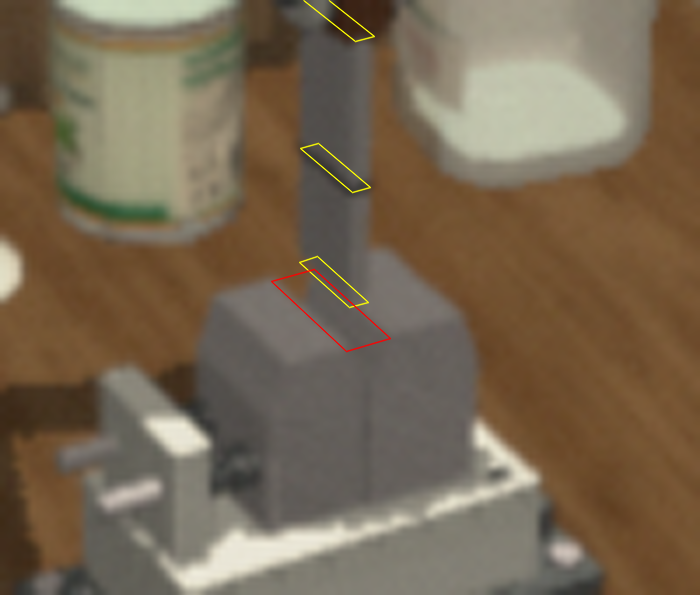

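View pics/e3.png

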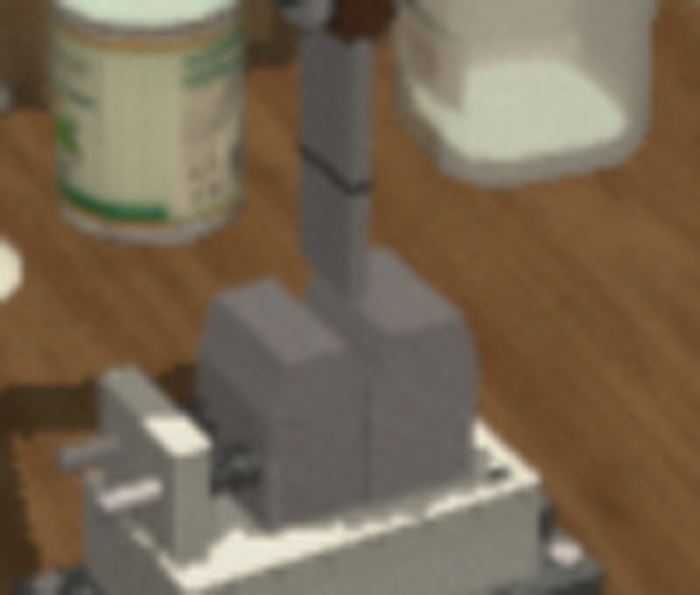

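```bash
python3 -m inch '[0.02,0.001,-0.002,0,0,0,0, 0.04,0.001,-0.002,0,0,0,0, 0.06,0.001,-0.002,0,0,0,0, 0.06,0.001,-0.002,0,0,0,0, 0.06,0.001,-0.002,0,0,0,0]';python3 -c "
from h import *
delta([574.5,13.7,128.2],.147)"
```

```text
t: 17.65
position: [574.2, 13.8, 148.4]
tcp_rot: [0.705, -0.052, 0.705, 0.052]
wrist_force: [-0.0, -0.5, -0.4]
gripper_width: 13.4
t 17.65 pos [574.2  13.8 148.4] q [-0.17  0.16  1.82 -0.    1.17 -0.32] F [-0.  -0.5 -0.4] w 13.4 yawz 0.146 down [-0. -0. -1.]
row [ 0.0674 -0.0004  0.0011] [-0.0002 -0.0001 -0.    ] deg 0.0 rows>= 0.4
```

```bash
python3 -m inch '[0.01,0,0,0,0,0,0, 0.02,0,0,0,0,0,0, 0.03,0,0,0,0,0,0, 0.03,0,0,0,0,0,0, 0.03,0,0,0,0,0,0]';python3 -c "
from h import *
delta([574.5,13.7,128.2],.147)
im=snapshot('side')[:,:,::-1];cv2.imwrite('pics/e4.png',cv2.resize(im[140:225,300:400],None,fx=7,fy=7,interpolation=cv2.INTER_CUBIC))"
```

```text
t: 18.15
position: [573.7, 13.8, 138.8]
tcp_rot: [0.705, -0.052, 0.706, 0.052]
wrist_force: [-0.4, -0.8, -0.7]
gripper_width: 12.8
t 18.15 pos [573.7  13.8 138.8] q [-0.17  0.17  1.82 -0.    1.15 -0.32] F [-0.4 -0.8 -0.7] w 12.8 yawz 0.146 down [-0.001 -0.    -1.   ]
row [ 0.0352 -0.0006  0.0026] [-0.0002 -0.0005 -0.0001] deg 0.1 rows>= 0.2
```

View pics/e4.png

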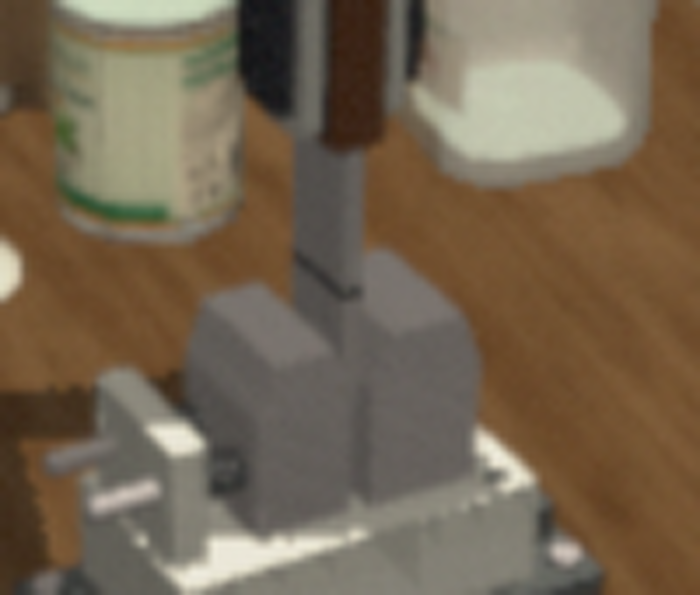

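```bash
python3 -m inch '[0.01,0,0.001,0,0,0,0, 0.02,0,0.002,0,0,0,0, 0.032,0,0.002,0,0,0,0, 0.033,0,0.002,0,0,0,0, 0.033,0,0.002,0,0,0,0, 0.033,0,0.002,0,0,0,0]';python3 -c "
from h import *
delta([574.5,13.7,128.2],.147)
im=snapshot('side')[:,:,::-1];cv2.imwrite('pics/e5.png',cv2.resize(im[140:225,300:400],None,fx=7,fy=7,interpolation=cv2.INTER_CUBIC))"
```

```text
t: 18.8
position: [573.9, 13.9, 128.4]
tcp_rot: [0.704, -0.052, 0.706, 0.052]
wrist_force: [0.6, -0.4, -1.9]
gripper_width: 13.4
t 18.8 pos [573.9  13.9 128.4] q [-0.17  0.19  1.83 -0.    1.13 -0.32] F [ 0.6 -0.4 -1.9] w 13.4 yawz 0.146 down [-0.002  0.    -1.   ]
row [ 0.0006 -0.001   0.0018] [-0.0002 -0.0008 -0.0002] deg 0.1 rows>= 0.0
```

View pics/e5.png

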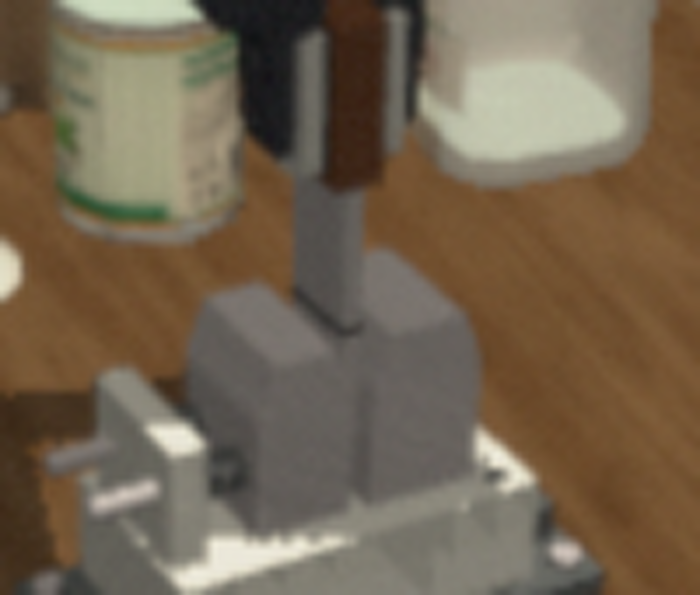

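```bash
python3 -m inch '[0,0,0,0,0,0,0, 0,0,0,0,0,0,0, 0,0,0,0,0,0,0, 0,0,0,0,0,0,0]';python3 - <<'E'
from ov import *
delta([574.5,13.7,128.2],.147)
im=snapshot("side")[:,:,::-1];cv2.imwrite("pics/f0.png",im);x0,y0,z=300,140,7
o=cv2.resize(im[y0:y0+85,x0:x0+100],None,fx=z,fy=z,interpolation=cv2.INTER_CUBIC)
p=get_state()["position"]
draw(o,"side",rect(2.5,12,86),[p[0],p[1],0],.147,(0,0,255),x0,y0,z)
cv2.imwrite("pics/f1.png",o)
E
```

```text
t: 19.25
position: [574.0, 13.9, 128.5]
tcp_rot: [0.704, -0.052, 0.706, 0.052]
wrist_force: [0.5, -0.4, -1.1]
gripper_width: 13.5
t 19.25 pos [574.   13.9 128.5] q [-0.17  0.19  1.83 -0.    1.13 -0.32] F [ 0.5 -0.4 -1.1] w 13.5 yawz 0.146 down [-0.002  0.    -1.   ]
row [ 0.0009 -0.0009  0.0016] [-0.0002 -0.0007 -0.0001] deg 0.1 rows>= 0.0
```

View pics/f1.png

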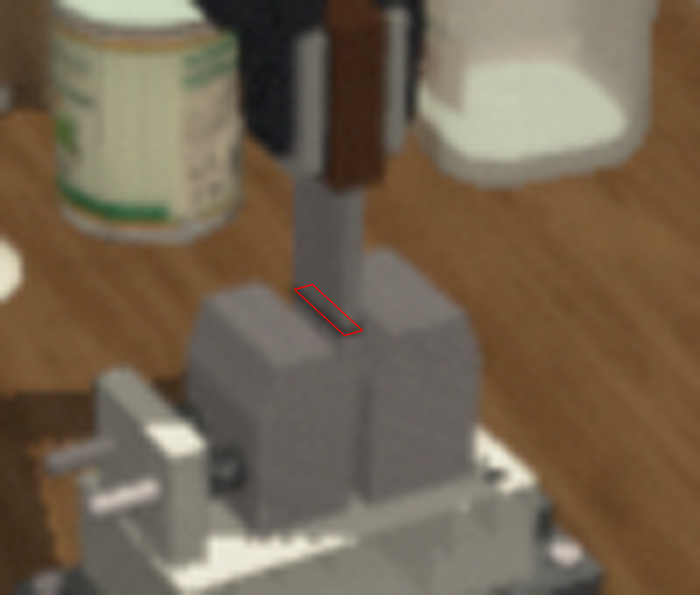

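View pics/f0.png

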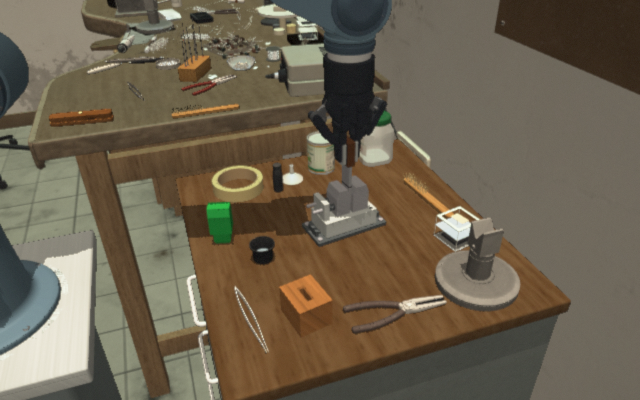

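The line is level with the jaw tops, and the bystanders and the green block haven't moved. The arm has settled, so I'm handing in.

```bash
python3 -c "
from workcell import *
print(finish_job());s=get_state();print(s['t'],s['position'],s['wrist_force'],s['gripper_width'])"
```

```text
the job is handed in; nothing more can be done
None
the job is handed in; nothing more can be done
```

The job is handed in at about 19.3 s of the 54 s allowed, with no verdict reported.

- **Jaw block:** The grey jaw block went into the socket with no side load. It stopped at TCP z 44.8 mm (predicted flush at 44.7) against about 11 N. I let go of it, and the picture afterwards showed its shoulder flush on the carriage.
- **Feeler blade:** I took the blade out of its stand and slid it straight down between the jaws. The sprung jaw visibly backed away, so the blade should be held on both sides. I judged that from the picture; the light drag barely shows in the wrist force.
- **Depth:** The tip is calculated to be about 55 mm up, roughly 17 mm above the bottom of the gap. In the side view the dark line falls on the projected jaw-top level to within about 1 mm. It is still gripped at 60 N, with the opening reading 13.5 mm on the 14 mm handle.
- **Everything else:** The loupe, the punch and the green look-alike look unmoved in the last picture.

**Checks that disagreed or couldn't be made:**
- The handle's lower edge sat about 2 pixels off my model before I gripped it. The blade overlay above the gap later matched well.
- The arm blocked the top camera during both the insertion and the blade grasp, so those checks used only the side view and the robot's own position.

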